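# Hand out the small steel balls from the turret-cap dispenser

### The job

Lift the little metal tray straight up out of its wooden recess block by its handle and stand it squarely on the rubber mat in front of the ball dispenser. Then, with the dispenser at rest, turn its cap until the middle-sized hole is in front of the tube, and pull the side handle down to tip the tube so that the three small balls run out into the tray while the large ball stays inside. Let the dispenser swing back to rest, leave the tray on the mat, and do not disturb the clamp, the chisel or the wood offcut.

Things in the scene. Friction and masses are not known exactly. Their poses are not given: they have to be found in the camera images.
- stand: Plywood stand of the dispenser, fixed; place and yaw vary. Base 140 x 120 x 14 mm (x -50 to +90 mm), two uprights 180 mm high, outer faces at y +-56 mm, x -25 to +30 mm. Origin on the bench straight under the pivot of the tube; x points away from the robot, y along the pivot, z up. A flat rubber mat 166 x 106 mm lies in front (-x) of the base.
- pivot (a point): Centre of the pivot on which the tube tips, 150 mm above the stand's origin; axes are the stand's, the pivot runs along y.
- tray_spot (a point): Centre of the rubber mat, at bench level, 130 mm in front of (-x of) the stand's origin; axes are the stand's. The tray is to stand here with its length along x. Above it at rest, the nearest part of the dispenser is the cap's lower rim, at stand x -64 mm, 185 mm above the bench; when tipped the cap comes down to 90 mm at x -55 mm.
- tray: Open aluminium tray 150 (x) x 90 (y) x 34 mm, walls 4 mm, 0.16 to 0.28 kg. Steel bail handle: round bar 10 mm thick along the tray's y, over its centre, axis 90 mm above the underside, on uprights at y +-42.5 mm. Origin: centre of the underside. It starts sunk in the tray block, with little more than the handle standing out; half a turn about z makes no difference.
- tray_block: Fixed wooden block 204 x 144 x 30 mm; its through recess 154 x 94 mm holds the tray, which stands on the bench with 2 mm play each side. Origin: centre of the underside; axes as the tray's at the start.
- turret (a joint): Turn of the cap, rad, counter-clockwise positive looking at its outer face; range -1.8 to 3.3, stays where left (friction 0.06 N m). In front of the tube's mouth: at 0 the blank part, at 1.571 the middle-sized hole (22 mm), at 3.14 the large hole (32 mm), at -1.571 the small hole (9 mm). The 14 mm balls pass the middle hole if within 0.08 rad; the 27 mm ball does not.
- turret_knob (a point): Black bar knob of the cap: 36 mm long along this point's x, 13 mm wide (y), standing 34 mm out of the disc. The point is on the cap's axis, 24 mm out from the disc's face. z = cap axis, outwards: at rest it leans 35 degrees from vertical towards stand -x (robot side), so the tool must lean too. At cap angle 0 the bar is turned 45 degrees counter-clockwise from stand x.
- cap (a point): Centre of the cap's underside: an aluminium disc 108 mm across, 5 mm thick, across the upper end of the tube, turning about an axis parallel to the tube, 26 mm behind the tube's axis. Axes as the knob's. Around the disc from the +x axis: middle hole at +45 degrees (centre 37.5 mm out), blank at +135, small hole at -135, large hole at -45.
- mouth (a point): Centre of the tube's open upper end, 64 mm from the pivot along the tube; the cap's hole must be in front of it, on the disc's robot-side (lowest) part. z points out along the tube.
- magazine (a joint): Tip of the tube, rad: 0 at rest (mouth up, leaning 35 degrees towards the robot), 1.42 at the stop (mouth over the tray, 26 degrees below level). A damped spring returns it to 0 by itself; the handle needs about 3 N at first, 6 to 9 N at the end. Balls run out from about 1.1 rad; held at 1.35 they are out within a second.
- handle (a point): Middle of the tipping handle's grip: steel bar 12 mm thick along stand y, from y 92 to 175 mm (this point: 135 mm), on an arm 110 mm from the pivot axis. At rest the arm points to stand -x and 45 degrees up (grip at x -78, z 228 mm); pulled down about the pivot by 1.42 rad it comes to x -88, z 85 mm.
- bore_bottom (a point): Centre of the closed lower end of the tube's bore, 90 mm from the pivot. The tube is clear plastic with a smooth square bore 30 x 30 mm set on edge, 154 mm long.
- ball_large: Steel ball 27 mm across, 80 g, origin at its centre; it lies deepest in the tube.
- ball_small0: Steel ball 14 mm across, 11 g, origin at its centre; number 1 of three lying above the large ball in the tube.
- ball_small1: Steel ball 14 mm across, 11 g, origin at its centre; number 2 of three lying above the large ball in the tube.
- ball_small2: Steel ball 14 mm across, 11 g, origin at its centre; number 3 of three lying above the large ball in the tube.
- clamp: Bystander: grey C-clamp lying flat, 185 x 115 x 18 mm, origin under its middle.
- chisel: Bystander: carving chisel with wooden handle, 210 mm long along x, 26 mm thick, origin under its middle.
- offcut: Bystander: dark wood offcut 70 x 50 x 20 mm, origin under its centre.
Mind the look-alikes: they are no part of the job. Of the things like the tray, leave any that is green, orange or red; of the rest the smaller one is meant.

How it is judged:
By the outcome, as a careful person would: the job done as asked, in the order asked, and still so for the second after the job is handed in, with the robot touching nothing.
It also fails if it takes over 70 s, if anything falls off the work surface, if the arm or the gripper's body presses on something with over 40 N, if the wrist force passes 120 N, or if a joint passes its speed limit or range.

### The arm

A 7-joint arm with a two-finger parallel gripper is mounted at the origin on the work surface. World frame = base frame: x ahead of the robot, y to its left, z up, the work surface at z = 0. Lengths are in m, angles in degrees, forces in N, time in s.
With the tool pointing down it reaches from about 0.425 to 1.025 m from the base axis. Payload 9.4 kg.
Tool frame: the origin (TCP) lies midway between the tips of the shut fingers; the grasp point (between the pads) lies 19 mm behind it (robot.grip_depth is the distance from the TCP to the grasp point, in m); z points along the fingers, y is the direction in which the jaws open and shut (so a half turn about z gives the same grasp; the last joint's range is limited). The gripper opens to 85 mm and grips with 20 to 120 N. Pads are 22 mm wide; open, the fingers measure 114 mm over their backs; the gripper's body (76 mm by 85 mm) begins 54 mm behind the grasp point. The pads swing forward as they close: fully open they stand 13 mm farther back than shut.
Start: joints at [64.418, 34.337, -0.143, 91.639, 0.103, 54.024, -4.572], TCP at [0.262, -0.676, 0.231] pointing down, gripper open.
Joint ranges: [-147.43, 147.43], [-19.82, 112.94], [-74.19, 73.91], [6.32, 146.72], [-59.91, 239.91], [6.04, 106.73], [-150.56, 150.56]. Speed limits (degrees/s): [127.2, 127.2, 172.46, 172.46, 180, 180, 180].

### API

Orientations are given as [roll, pitch, yaw] about the fixed x, y, z axes, in that order (R = Rz(yaw) Ry(pitch) Rx(roll)).
In Python, from cell import robot gives the robot as it stands.
- The arm moves only by the tool arm_command, never from a script. Its argument "moves" is a list of rows, each a list of 3 entries, a list of its own where there are three numbers: the shift along the tool's x, y, z in cm, then the turn, a rotation vector about the tool's x, y, z in rad, then the opening, from 0 (shut) to 1 (fully open). In form: [[[x, y, z], [rx, ry, rz], jaw], ...]. A call has 1 to 10 rows; each row shifts and turns the pose as measured when the row begins, along the tool's axes as they then stand; what a row does not reach is not made up. A row lasts 1/12 s, in which the tool goes at most 41.7 mm and 7.16 degrees, less where a joint would pass 70% of its speed; a pose out of reach is approached as far as the arm can. A call with a gripper value outside its range is refused whole. The fingers move at their own pace and stop on an object; "newtons" is the grip in N (left out, the last holds). Time passes only in rows, so rows that do not move let the fingers close. It gives the time, the measured TCP pose, the force and the opening at its end, in the units of the state.
- robot.state(): the state, without advancing time (a new reading comes with each control period).
- robot.read_camera(name): name is "scene" or "top"; returns the picture (480x640x3 uint8, blue, green, red); there is no depth.
- robot.get_calibration(name): a dict with "fx", "fy", "cx", "cy" (pixels), "extrinsics" (4x4, takes a point from world to camera coordinates). Camera axes: x right, y down, z forward; pixel columns grow to the right and rows downward; lengths in m; the calibration is good to about 2 mm. A picture is of the moment at which its call begins. get_calibration takes no time and is no camera call.
- robot.finish_job(): hands the job in, once; it reports no verdict.
The state is a dict: "clock": time; "qpos": joint angles; "qd": joint speeds; "joint_torque": joint torques, N m; "tool_pos": TCP position; "eef_rot": TCP orientation; "ft_force": force on the tool from outside, world axes, zero at the start; "torque": the same for the moment, N m; "grip_width": finger opening in m.
Only numpy, scipy, OpenCV 4.12 (cv2) and the standard library are available. Lean on these libraries where they do the work, as an engineer would, in place of code of your own. Each camera call takes 0.05 s, during which the arm holds its last target. There are 200 camera calls.

## Working session

There is one attempt and no reset: what is moved stays moved. The work goes in short steps, Python scripts to look and compute and a tool call to move; the robot and the scene stay as the last step left them, time stands still between calls to the robot, and variables do not carry over. Pictures are saved under pics/ and viewed, about 8 in all and at most 12, crops included, and the job is handed in when it is done.

Besides the shell and the picture viewer there is one more tool, called after "Emit:" as name(argument=value, ...), one argument or row to a line, values as JSON. arm_command: Moves the arm, as the interface text tells. Its arguments: {"type":"object","properties":{"moves":{"type":"array"},"newtons":{"type":"number"}},"required":["moves"]}

```bash
mkdir -p pics; ls
python3 - <<'E'
from cell import robot
import cv2
for n in("scene","top"):
    cv2.imwrite(f"pics/{n}0.png",robot.read_camera(n)); c=robot.get_calibration(n); print(n,c)
print(robot.state())
E
```

```text
pics
scene {'fx': 519.1950286331532, 'fy': 519.1950286331532, 'cx': 325.23763963017205, 'cy': 232.58748763484445, 'extrinsics': array([[-0.7770098 ,  0.62930417,  0.01523284,  0.41956281],
       [ 0.41971764,  0.53596187, -0.73251756, -0.03974523],
       [-0.46914058, -0.56277983, -0.68057768,  1.56354055],
       [ 0.        ,  0.        ,  0.        ,  1.        ]])}
top {'fx': 526.245897421203, 'fy': 526.245897421203, 'cx': 319.3298182247246, 'cy': 235.58707821773137, 'extrinsics': array([[ 0.02630327, -0.99951623, -0.01659627, -0.07062223],
       [-0.99848813, -0.02546739, -0.04871209,  0.47853424],
       [ 0.04826586,  0.01785247, -0.99867497,  1.2811693 ],
       [ 0.        ,  0.        ,  0.        ,  1.        ]])}
{'clock': 0.1, 'qpos': array([64.41741008, 34.38031743, -0.14401673, 91.67528222,  0.10374381,
       54.02491293, -4.57446325]), 'qd': array([ 0.03508607, -0.09049138, -0.00656749, -0.09030055, -0.01404693,
       -0.09465408,  0.04138861]), 'joint_torque': array([ 4.88976351e-03, -7.77990317e+01,  1.56974852e+00, -2.58627748e+01,
        1.25824957e-02,  5.49786753e-03, -4.38143763e-05]), 'tool_pos': array([ 0.26185441, -0.67561399,  0.23050555]), 'eef_rot': array([-1.79920073e+02,  8.95065523e-03,  2.11880497e+01]), 'ft_force': array([ 0.29509709,  0.39810472, -0.05400291]), 'torque': array([ 0.01256785, -0.00682666,  0.00978974]), 'grip_width': 0.08565442579137496}
```

View pics/scene0.png

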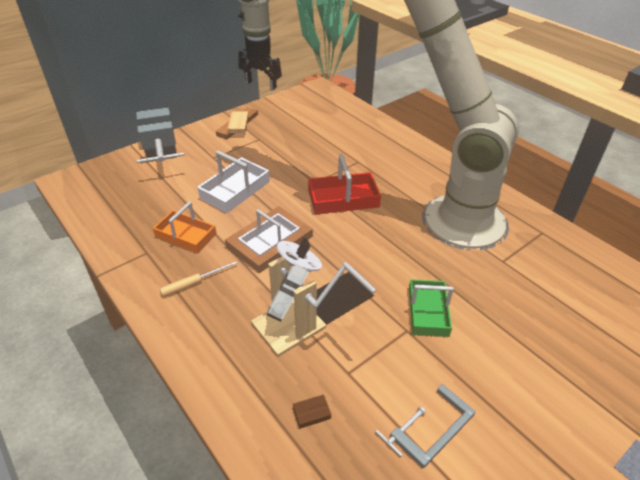

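View pics/top0.png

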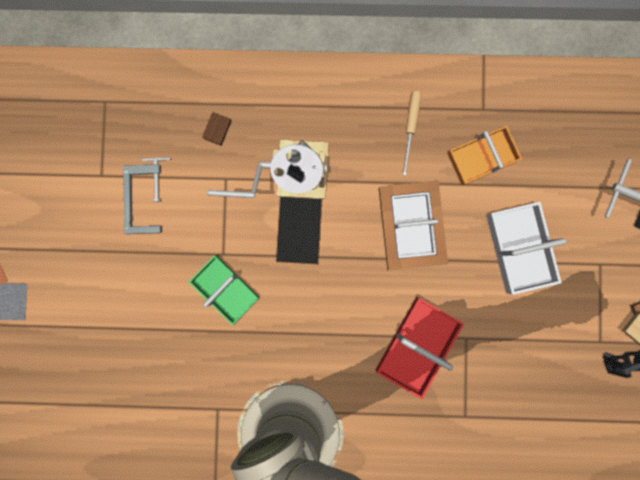

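Tray look-alikes in the top view: the aluminium tray in the wooden block at (413,224), a larger free aluminium tray at (525,247), orange at (485,154), green at (225,290) and red at (420,347). I choose the one in the block, which is the smaller of the two uncoloured trays, and check it in a close crop.

Run:
```python
import cv2,numpy as np
im=cv2.imread("pics/top0.png")
def crop(x0,y0,w,h,s):
    c=cv2.resize(im[y0:y0+h,x0:x0+w],None,fx=s,fy=s,interpolation=cv2.INTER_CUBIC)
    for i in range(0,w,10):
        cv2.line(c,(int(i*s),0),(int(i*s),5 if i%50 else 12),(0,255,255),1); 
        if i%20==0: cv2.putText(c,str(x0+i),(int(i*s),20),0,.35,(0,255,255),1)
    for i in range(0,h,10):
        cv2.line(c,(0,int(i*s)),(5,int(i*s)),(0,255,255),1)
        if i%20==0:cv2.putText(c,str(y0+i),(7,int(i*s)+4),0,.35,(0,255,255),1)
    return c
a=crop(200,130,140,140,3.4);b=crop(372,174,82,140,3.4)
cv2.imwrite("pics/c1.png",np.hstack([a,b])); print(a.shape,b.shape)
```

```text
(476, 476, 3) (476, 279, 3)
```

View pics/c1.png

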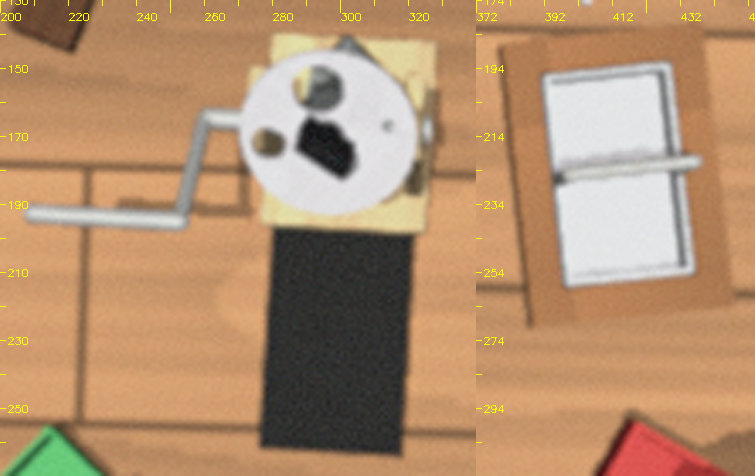

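The crop confirms a bare aluminium tray seated in the wooden block. The dispenser has its blank part in front, with the middle hole on the left at about (277,172) and the bar knob running up-left to down-right at about (296,168). Next I fit the poses from these points.

```bash
cat > h.py <<'E'
import numpy as np, cv2
from scipy.optimize import least_squares
from scipy.spatial.transform import Rotation as R
from cell import robot
def proj(P,n="top"):
    c=robot.get_calibration(n);E=c["extrinsics"];q=np.atleast_2d(P)@E[:3,:3].T+E[:3,3]
    return np.c_[c["fx"]*q[:,0]/q[:,2]+c["cx"],c["fy"]*q[:,1]/q[:,2]+c["cy"]]
def W(p,P):
    P=np.atleast_2d(P).astype(float);c,s=np.cos(p[2]),np.sin(p[2])
    return np.c_[p[0]+c*P[:,0]-s*P[:,1],p[1]+s*P[:,0]+c*P[:,1],P[:,2]]
def fit(P,px,p0,n="top"):
    r=least_squares(lambda p:(proj(W(p,P),n)-px).ravel(),p0,loss="soft_l1");return r.x,(proj(W(r.x,P),n)-px)
E
python3 - <<'E'
from h import *
np.set_printoptions(precision=4,suppress=True)
px=lambda a,x0,y0,o:(np.array(a,float)-[o,0])/3.4+[x0,y0]-0.35
S=np.array([[90,60,14],[90,-60,14],[-50,-60,14],[-50,60,14],[-213,53,1],[-213,-53,1],[-78,175,228],[-78,92,228]])/1e3
sp=px([[272,35],[437,41],[424,233],[260,224],[261,446],[402,455],[27,214],[183,220]],200,130,0)
p,r=fit(S,sp,[.5,0,0]);print("stand",p,np.degrees(p[2]));print(r)
T=np.array([[102,72,30],[102,-72,30],[-102,-72,30],[-102,72,30],[75,45,34],[75,-45,34],[-75,-45,34],[-75,45,34]])/1e3
tp=px([[499,47],[706,31],[735,303],[530,326],[543,74],[672,62],[694,273],[566,287]],372,174,476)
q,r=fit(T,tp,[.45,-.3,0]);print("tray",q,np.degrees(q[2]));print(r)
# knob: fit image of bar ends
for nm,P in(("cap",[-.0,0,0]),):pass
a=np.radians(35);ax=np.array([-np.sin(a),0,np.cos(a)]);xk=np.array([np.cos(a),0,np.sin(a)])
mouth=np.array([0,0,.15])+.064*ax; cap=mouth+.026*xk
knob=cap+(.005+.024)*ax; print("knob stand",knob)
for n in("scene","top"):
  print(n,"knob,top",proj(W(p,[knob,knob+.010*ax]),n).round(1).tolist())
  for t in(45,):
    d=np.cos(np.radians(t))*xk+np.sin(np.radians(t))*np.array([0,1,0])
    print(proj(W(p,[knob+.01*ax+.018*d,knob+.01*ax-.018*d]),n).round(1).tolist())
  print("trayhandle",proj(W(q,[[0,.0425,.09],[0,-.0425,.09]]),n).round(1).tolist(),"handle",proj(W(p,[[-.078,.175,.228],[-.078,.092,.228]]),n).round(1).tolist())
  print("mat",proj(W(p,S[4:6]),n).round(1).tolist(),"block",proj(W(q,T[:4]),n).round(1).tolist())
im=cv2.imread("pics/scene0.png")[180:360,180:400]
cv2.imwrite("pics/c2.png",cv2.resize(im,None,fx=3.6,fy=3.2,interpolation=cv2.INTER_CUBIC) if 0 else cv2.resize(im,None,fx=3.3,fy=3.3,interpolation=cv2.INTER_CUBIC))
E
```

```text
stand [ 0.6251 -0.0109 -0.0309] -1.7725478931393266
[[-0.0002 -0.961 ]
 [-0.1211 -0.1619]
 [ 0.4894 -0.3238]
 [ 0.0725 -0.3546]
 [-0.9115  0.6733]
 [ 0.4161  0.4866]
 [ 1.8465 -0.0001]
 [-3.884   0.4468]]
tray [ 0.5107 -0.2847  0.1243] 7.122251436536013
[[ 0.7872 -1.3124]
 [-0.8763 -2.5279]
 [-0.1401  1.3875]
 [ 0.4449  0.48  ]
 [ 0.3022  0.4548]
 [-0.4702  0.2768]
 [-0.1724  0.1051]
 [ 0.0792 -0.3348]]
knob stand [-0.032   0.      0.2411]
scene knob,top [[305.0, 245.1], [307.2, 241.3]]
[[306.7, 244.2], [307.7, 238.5]]
trayhandle [[279.1, 223.9], [258.5, 209.5]] handle [[373.7, 288.8], [347.9, 264.9]]
mat [[375.0, 294.2], [349.1, 270.0]] block [[259.2, 264.3], [225.2, 237.9], [279.4, 204.6], [313.5, 227.5]]
top knob,top [[295.2, 174.0], [294.7, 176.1]]
[[288.5, 170.0], [300.9, 182.2]]
trayhandle [[399.1, 225.0], [435.9, 221.4]] handle [[209.4, 192.6], [249.6, 194.8]]
mat [[275.5, 261.5], [318.3, 264.0]] block [[379.2, 186.2], [438.4, 180.2], [447.7, 264.2], [388.0, 270.0]]
```

View pics/c2.png

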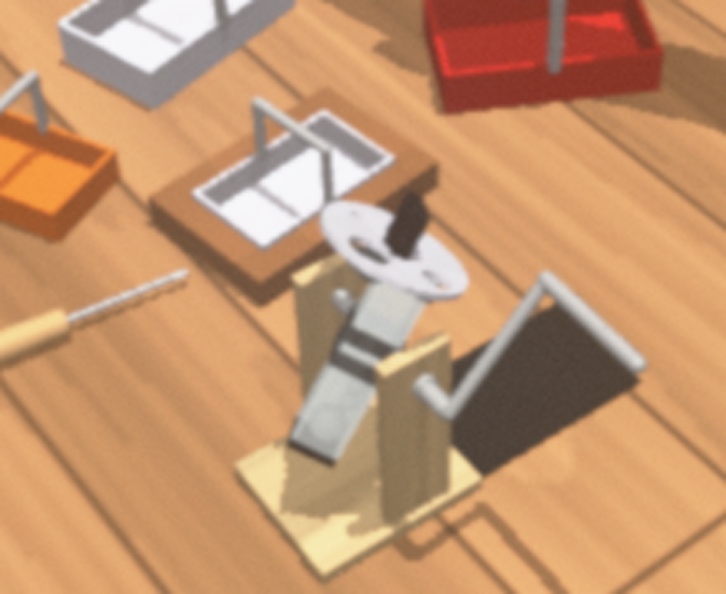

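```bash
cat >> h.py <<'E'
stand=np.array([.6251,-.0109,-.0309]); tray=np.array([.5107,-.2847,.1243])
def cur():
    s=robot.state();return s["tool_pos"],R.from_euler("xyz",s["eef_rot"],degrees=True)
def plan(pt,Rt,n):
    p,Rc=cur(); dp=(pt-p)/n; dr=(Rc.inv()*Rt).as_rotvec()/n; Q=Rc
    for i in range(n):
        d=Q.inv().apply(dp)*100; print([d.round(2).tolist(),dr.round(3).tolist()]); Q=Q*R.from_rotvec(dr)
down=lambda yaw:R.from_euler("xyz",[180,0,yaw],degrees=True)
np.set_printoptions(precision=4,suppress=True)
E
python3 - <<'E'
from h import *
plan(np.array([*tray[:2],.20]),down(97.1),14)
E
```

```text
[[2.67, -1.96, 0.22], [-0.0, -0.0, -0.095]]
[[2.84, -1.7, 0.22], [-0.0, -0.0, -0.095]]
[[2.99, -1.42, 0.22], [-0.0, -0.0, -0.095]]
[[3.11, -1.14, 0.22], [-0.0, -0.0, -0.095]]
[[3.2, -0.84, 0.22], [-0.0, -0.0, -0.095]]
[[3.27, -0.53, 0.22], [-0.0, -0.0, -0.095]]
[[3.3, -0.22, 0.22], [-0.0, -0.0, -0.095]]
[[3.31, 0.09, 0.22], [-0.0, -0.0, -0.095]]
[[3.28, 0.41, 0.22], [-0.0, -0.0, -0.095]]
[[3.23, 0.71, 0.22], [-0.0, -0.0, -0.095]]
[[3.15, 1.02, 0.22], [-0.0, -0.0, -0.095]]
[[3.04, 1.31, 0.22], [-0.0, -0.0, -0.095]]
[[2.9, 1.59, 0.22], [-0.0, -0.0, -0.095]]
[[2.74, 1.86, 0.22], [-0.0, -0.0, -0.095]]
```

Emit:
arm_command(
  moves=[
    [[2.7,-2.0,0.2],[0,0,-0.095],1],
    [[2.8,-1.7,0.2],[0,0,-0.095],1],
    [[3.0,-1.4,0.2],[0,0,-0.095],1],
    [[3.1,-1.1,0.2],[0,0,-0.095],1],
    [[3.2,-0.8,0.2],[0,0,-0.095],1],
    [[3.3,-0.5,0.2],[0,0,-0.095],1],
    [[3.3,-0.2,0.2],[0,0,-0.095],1],
    [[3.3,0.1,0.2],[0,0,-0.095],1],
    [[3.3,0.4,0.2],[0,0,-0.095],1],
    [[3.2,0.7,0.2],[0,0,-0.095],1],
  ],
)

```text
clock: 0.93
tool_pos: [0.4348, -0.3896, 0.205]
eef_rot: [-179.6, 0.1, 77.2]
ft_force: [0.5, -0.4, -0.7]
grip_width: 0.0855
```

Run:
```python
from h import *
print(robot.state()["qpos"])
plan(np.array([*tray[:2],.17]),down(97.1),7)
```

```text
[ 47.6954  27.3556 -16.4151 111.0711  11.2017  43.4687  12.0138]
[[1.7, 0.73, 0.49], [-0.001, -0.0, -0.05]]
[[1.66, 0.81, 0.49], [-0.001, -0.0, -0.05]]
[[1.62, 0.89, 0.49], [-0.001, -0.0, -0.05]]
[[1.58, 0.97, 0.49], [-0.001, -0.0, -0.05]]
[[1.53, 1.05, 0.5], [-0.001, -0.0, -0.05]]
[[1.47, 1.12, 0.5], [-0.001, -0.0, -0.05]]
[[1.41, 1.19, 0.5], [-0.001, -0.0, -0.05]]
```

Emit:
arm_command(
  moves=[
    [[1.7,0.7,0.5],[0,0,-0.05],1],
    [[1.7,0.8,0.5],[0,0,-0.05],1],
    [[1.6,0.9,0.5],[0,0,-0.05],1],
    [[1.6,1.0,0.5],[0,0,-0.05],1],
    [[1.5,1.1,0.5],[0,0,-0.05],1],
    [[1.5,1.1,0.5],[0,0,-0.05],1],
    [[1.4,1.2,0.5],[0,0,-0.05],1],
    [[0,0,0],[0,0,0],1],
    [[0,0,0],[0,0,0],1],
  ],
)

```text
clock: 1.68
tool_pos: [0.5152, -0.2731, 0.1643]
eef_rot: [-179.5, -0.3, 98.8]
ft_force: [-0.6, -0.5, 0.5]
grip_width: 0.0852
```

Run:
```python
from h import *
plan(np.array([*tray[:2],.071]),down(97.1),6)
```

```text
[[-0.19, -0.09, 1.55], [-0.002, -0.001, 0.005]]
[[-0.19, -0.09, 1.55], [-0.002, -0.001, 0.005]]
[[-0.19, -0.09, 1.55], [-0.002, -0.001, 0.005]]
[[-0.19, -0.09, 1.55], [-0.002, -0.001, 0.005]]
[[-0.18, -0.1, 1.55], [-0.002, -0.001, 0.005]]
[[-0.18, -0.1, 1.55], [-0.002, -0.001, 0.005]]
```

Emit:
arm_command(
  moves=[
    [[-0.6,-0.3,0.8],[0,0,0.015],1],
    [[-0.5,-0.2,1.5],[-0.006,-0.003,0.01],1],
    [[0,0,1.8],[0,0,0],1],
    [[0,0,1.8],[0,0,0],1],
    [[0,0,1.2],[0,0,0],1],
    [[0,0,0.6],[0,0,0],1],
    [[0,0,0],[0,0,0],1],
    [[0,0,0],[0,0,0],1],
  ],
)

```text
clock: 2.35
tool_pos: [0.5054, -0.2973, 0.0815]
eef_rot: [-179.6, 0.2, 95.9]
ft_force: [0.3, -0.1, 0.3]
grip_width: 0.0851
```

Run:
```python
from h import *
plan(np.array([*tray[:2],.071]),down(97.1),3)
```

```text
[[0.4, 0.22, 0.35], [-0.002, 0.001, -0.007]]
[[0.4, 0.22, 0.35], [-0.002, 0.001, -0.007]]
[[0.4, 0.23, 0.35], [-0.002, 0.001, -0.007]]
```

Emit:
arm_command(
  moves=[
    [[0.4,0.2,0.3],[0,0,-0.007],1],
    [[0.2,0.2,0.3],[0,0,-0.005],1],
    [[0,0,0],[0,0,0],1],
    [[0,0,0],[0,0,0],1],
    [[0,0,0],[0,0,0],1],
  ],
)

```text
clock: 2.77
tool_pos: [0.5098, -0.2919, 0.0772]
eef_rot: [-179.8, 0.3, 96.5]
ft_force: [-0.1, -0.3, 0.4]
grip_width: 0.0851
```

Run:
```python
from h import *
plan(np.array([*tray[:2],.071]),down(97.1),1)
```

```text
[[0.71, 0.17, 0.62], [-0.004, 0.006, -0.01]]
```

Emit:
arm_command(
  moves=[
    [[0.5,0.1,0.4],[0,0.005,-0.01],1],
    [[0.3,0,0.3],[0,0,0],1],
    [[0,0,0],[0,0,0],1],
    [[0,0,0],[0,0,0],1],
  ],
)

```text
clock: 3.1
tool_pos: [0.5104, -0.2828, 0.0703]
eef_rot: [-179.8, 0.1, 97.2]
ft_force: [-0.4, -0.2, -0.1]
grip_width: 0.0855
```

Run:
```python
from h import *
plan(np.array([*tray[:2],.071]),down(97.1),1)
im=robot.read_camera("scene")[130:300,180:400]
cv2.imwrite("pics/c3.png",cv2.resize(im,None,fx=3.3,fy=3.3,interpolation=cv2.INTER_CUBIC))
```

```text
[[-0.19, 0.01, -0.07], [-0.003, 0.001, 0.001]]
```

View pics/c3.png

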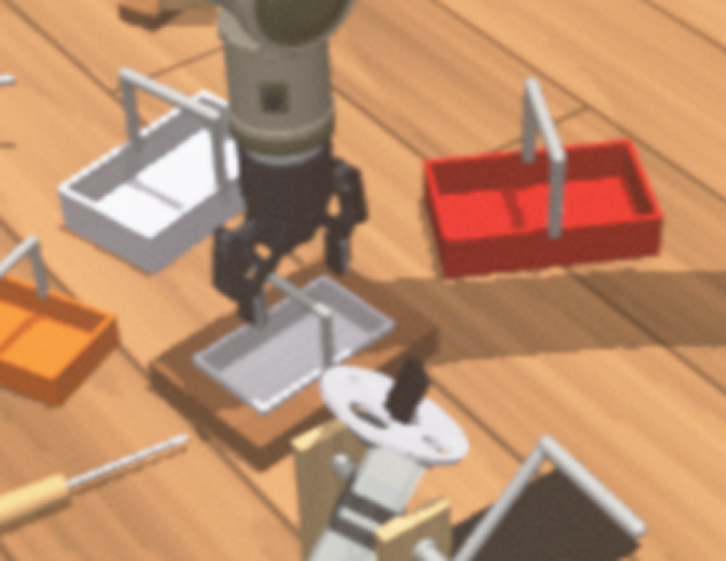

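The fingers straddle the bar at about (300,295) in the crop, with the jaws along the tray's length, so I close.

Emit:
arm_command(
  moves=[
    [[0,0,0],[0,0,0],0],
    [[0,0,0],[0,0,0],0],
    [[0,0,0],[0,0,0],0],
    [[0,0,0],[0,0,0],0],
    [[0,0,0],[0,0,0],0],
    [[0,0,0],[0,0,0],0],
    [[0,0,0],[0,0,0],0],
    [[0,0,0],[0,0,0],0],
  ],
  newtons=60,
)

```text
clock: 3.82
tool_pos: [0.5113, -0.2831, 0.0707]
eef_rot: [-180.0, 0.1, 97.2]
ft_force: [-0.2, 0.1, -0.4]
grip_width: 0.0082
```

Emit:
arm_command(
  moves=[
    [[0,0,-0.5],[0,0,0],0],
    [[0,0,-0.8],[0,0,0],0],
    [[0,0,-0.8],[0,0,0],0],
    [[0,0,-1],[0,0,0],0],
    [[0,0,-1],[0,0,0],0],
    [[0,0,-1.5],[0,0,0],0],
    [[0,0,-1.5],[0,0,0],0],
    [[0,0,-1],[0,0,0],0],
    [[0,0,0],[0,0,0],0],
    [[0,0,0],[0,0,0],0],
  ],
)

```text
clock: 4.65
tool_pos: [0.5094, -0.283, 0.1608]
eef_rot: [-179.8, 0.1, 97.1]
ft_force: [-0.9, -0.0, -2.9]
grip_width: 0.0085
```

Run:
```python
from h import *
sp=W(stand,[[-.130,0,0]])[0]; print(sp)
plan(np.array([*sp[:2],.15]),down(88.2),14)
```

```text
[ 0.4952 -0.0069  0.    ]
[[1.97, 0.14, 0.07], [-0.0, 0.0, 0.011]]
[[1.97, 0.12, 0.07], [-0.0, 0.0, 0.011]]
[[1.97, 0.1, 0.07], [-0.0, 0.0, 0.011]]
[[1.97, 0.08, 0.07], [-0.0, 0.0, 0.011]]
[[1.97, 0.06, 0.07], [-0.0, 0.0, 0.011]]
[[1.97, 0.03, 0.07], [-0.0, 0.0, 0.011]]
[[1.98, 0.01, 0.07], [-0.0, 0.0, 0.011]]
[[1.98, -0.01, 0.08], [-0.0, 0.0, 0.011]]
[[1.97, -0.03, 0.08], [-0.0, 0.0, 0.011]]
[[1.97, -0.05, 0.08], [-0.0, 0.0, 0.011]]
[[1.97, -0.08, 0.08], [-0.0, 0.0, 0.011]]
[[1.97, -0.1, 0.08], [-0.0, 0.0, 0.011]]
[[1.97, -0.12, 0.08], [-0.0, 0.0, 0.011]]
[[1.97, -0.14, 0.08], [-0.0, 0.0, 0.011]]
```

Emit:
arm_command(
  moves=[
    [[1.0,0.1,0.1],[0,0,0.011],0],
    [[1.9,0.1,0.1],[0,0,0.011],0],
    [[2.0,0.1,0.1],[0,0,0.011],0],
    [[2.0,0.1,0.1],[0,0,0.011],0],
    [[2.0,0.1,0.1],[0,0,0.011],0],
    [[2.0,0,0.1],[0,0,0.011],0],
    [[2.0,0,0.1],[0,0,0.011],0],
    [[2.0,0,0.1],[0,0,0.011],0],
    [[2.0,0,0.1],[0,0,0.011],0],
    [[2.0,0,0.1],[0,0,0.011],0],
  ],
)

```text
clock: 5.48
tool_pos: [0.4971, -0.0927, 0.1449]
eef_rot: [-179.4, 0.2, 89.9]
ft_force: [0.8, 0.7, -2.3]
grip_width: 0.0076
```

Run:
```python
from h import *
plan(np.array([.4952,-.0069,.15]),down(88.2),5)
```

```text
[[1.72, -0.04, -0.11], [-0.002, 0.001, 0.006]]
[[1.72, -0.05, -0.11], [-0.002, 0.001, 0.006]]
[[1.72, -0.06, -0.11], [-0.002, 0.001, 0.006]]
[[1.72, -0.07, -0.1], [-0.002, 0.001, 0.006]]
[[1.71, -0.08, -0.1], [-0.002, 0.001, 0.006]]
```

Emit:
arm_command(
  moves=[
    [[1.5,0,-0.1],[-0.003,0,0.006],0],
    [[1.4,-0.1,-0.1],[-0.003,0,0.005],0],
    [[1.3,-0.1,0],[-0.003,0,0.005],0],
    [[1.0,-0.1,0],[0,0,0.005],0],
    [[0.8,0,0],[0,0,0],0],
    [[0.4,0,0],[0,0,0],0],
    [[0,0,0],[0,0,0],0],
    [[0,0,0],[0,0,0],0],
    [[0,0,0],[0,0,0],0],
  ],
)

```text
clock: 6.23
tool_pos: [0.492, -0.0206, 0.1429]
eef_rot: [-179.6, 0.1, 89.0]
ft_force: [-0.7, 0.0, -2.5]
grip_width: 0.0079
```

Run:
```python
from h import *
plan(np.array([.4952,-.0069,.075]),down(88.2),1)
```

```text
[[1.39, 0.35, 6.79], [-0.008, 0.002, 0.015]]
```

Emit:
arm_command(
  moves=[
    [[0.6,0.2,0.5],[-0.004,0,0.01],0],
    [[0.5,0.1,1.0],[-0.004,0,0.005],0],
    [[0.3,0.1,1.2],[0,0,0],0],
    [[0,0,1.2],[0,0,0],0],
    [[0,0,0.8],[0,0,0],0],
    [[0,0,0.4],[0,0,0],0],
    [[0,0,0],[0,0,0],0],
    [[0,0,0],[0,0,0],0],
    [[0,0,0],[0,0,0],0],
  ],
)

```text
clock: 6.98
tool_pos: [0.4983, -0.0088, 0.0886]
eef_rot: [179.8, 0.1, 87.5]
ft_force: [0.5, 0.1, -1.8]
grip_width: 0.0077
```

Run:
```python
from h import *
plan(np.array([.4952,-.0069,.073]),down(88.2),1)
```

```text
[[0.18, -0.33, 1.56], [0.004, 0.003, -0.011]]
```

Emit:
arm_command(
  moves=[
    [[0.2,-0.3,0.3],[0.004,0.002,-0.01],0],
    [[0,0,0.4],[0,0,0],0],
    [[0,0,0.3],[0,0,0],0],
    [[0,0,0.2],[0,0,0],0],
    [[0,0,0.15],[0,0,0],0],
    [[0,0,0.1],[0,0,0],0],
    [[0,0,0],[0,0,0],0],
    [[0,0,0],[0,0,0],0],
  ],
)

```text
clock: 7.65
tool_pos: [0.4961, -0.0069, 0.0741]
eef_rot: [179.9, 0.0, 88.1]
ft_force: [0.0, 0.5, -3.1]
grip_width: 0.0081
```

Run:
```python
from h import *
plan(np.array([.4952,-.0069,.072]),down(88.2),1)
```

```text
[[-0.01, -0.09, 0.21], [0.002, 0.0, -0.001]]
```

Well placed in x, y and yaw. I lower until contact shows.

Emit:
arm_command(
  moves=[
    [[0,0,0.15],[0.001,0,0],0],
    [[0,0,0.1],[0,0,0],0],
    [[0,0,0.1],[0,0,0],0],
    [[0,0,0],[0,0,0],0],
  ],
)

```text
clock: 7.98
tool_pos: [0.4965, -0.0068, 0.0706]
eef_rot: [179.9, -0.0, 88.1]
ft_force: [-0.5, 0.3, -2.7]
grip_width: 0.008
```

Emit:
arm_command(
  moves=[
    [[0,0,0.1],[0,0,0],0],
    [[0,0,0.1],[0,0,0],0],
    [[0,0,0],[0,0,0],0],
  ],
)

```text
clock: 8.23
tool_pos: [0.4967, -0.0068, 0.0705]
eef_rot: [179.8, 0.0, 88.1]
ft_force: [0.6, -0.1, -2.2]
grip_width: 0.0076
```

Emit:
arm_command(
  moves=[
    [[0,0,0.3],[0,0,0],0],
    [[0,0,0.1],[0,0,0],0],
  ],
)

```text
clock: 8.4
tool_pos: [0.497, -0.0068, 0.0701]
eef_rot: [179.6, 0.1, 88.1]
ft_force: [-2.5, 0.6, 4.2]
grip_width: 0.0078
```

Contact is confirmed at +4 N. Release, then rise.

Emit:
arm_command(
  moves=[
    [[0,0,0],[0,0,0],0.6],
    [[0,0,0],[0,0,0],0.6],
    [[0,0,0],[0,0,0],0.6],
    [[0,0,0],[0,0,0],0.6],
    [[0,0,-0.5],[0,0,0],0.6],
    [[0,0,-1.5],[0,0,0],0.6],
    [[0,0,-2],[0,0,0],0.6],
    [[0,0,-2],[0,0,0],0.6],
    [[0,0,-1],[0,0,0],0.6],
    [[0,0,0],[0,0,0],0.6],
  ],
)

```text
clock: 9.23
tool_pos: [0.4956, -0.0063, 0.1427]
eef_rot: [179.8, 0.1, 88.2]
ft_force: [0.6, -0.0, 0.3]
grip_width: 0.0514
```

```bash
cat >> h.py <<'E'
a=np.radians(35);ax=np.array([-np.sin(a),0,np.cos(a)]);xk=np.array([np.cos(a),0,np.sin(a)])
knob=np.array([0,0,.15])+.064*ax+.026*xk+.029*ax
SR=R.from_euler("z",stand[2])
def knobpose(ang,back):  # jaw axis perpendicular to bar at ang deg; back = TCP distance beyond(+)/behind(-) the knob point along tool z
    z=-ax; t=np.radians(ang-90); y=np.cos(t)*xk+np.sin(t)*np.array([0,1,0])  # tool y
    x=np.cross(y,z); Rt=SR*R.from_matrix(np.c_[x,y,z])
    return W(stand,[knob+back*z])[0],Rt
E
python3 - <<'E'
from h import *
p,Rt=knobpose(45,-.10); print(p,Rt.as_euler("xyz",degrees=True)); print(knobpose(135,0)[1].as_euler("xyz",degrees=True),robot.state()["qpos"])
im=robot.read_camera("scene")[160:340,180:400]
cv2.imwrite("pics/c4.png",cv2.resize(im,None,fx=3.3,fy=3.3,interpolation=cv2.INTER_CUBIC))
plan(p,Rt,10)
E
```

```text
[ 0.5357 -0.0081  0.323 ] [153.659  -23.9275  48.9069]
[153.659   23.9275 127.5523] [  5.7788  27.1675 -16.0941 125.5044  15.48    28.9693 -24.0352]
[[-0.01, 0.41, -1.81], [-0.057, 0.024, 0.076]]
[[0.07, 0.51, -1.78], [-0.057, 0.024, 0.076]]
[[0.16, 0.6, -1.75], [-0.057, 0.024, 0.076]]
[[0.25, 0.69, -1.71], [-0.057, 0.024, 0.076]]
[[0.34, 0.76, -1.66], [-0.057, 0.024, 0.076]]
[[0.44, 0.83, -1.6], [-0.057, 0.024, 0.076]]
[[0.54, 0.88, -1.54], [-0.057, 0.024, 0.076]]
[[0.65, 0.92, -1.47], [-0.057, 0.024, 0.076]]
[[0.75, 0.95, -1.4], [-0.057, 0.024, 0.076]]
[[0.86, 0.97, -1.33], [-0.057, 0.024, 0.076]]
```

View pics/c4.png

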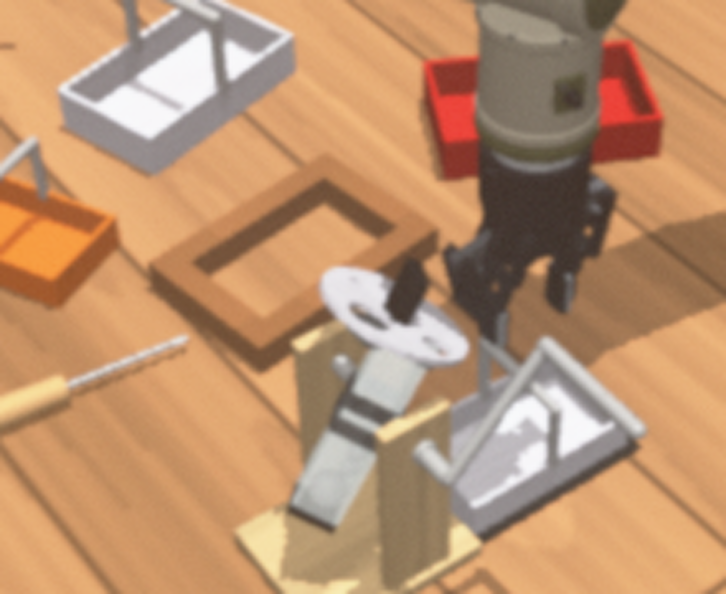

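The tray stands on the mat with its length along stand x, and the block is empty. I rise before tilting the tool.

Emit:
arm_command(
  moves=[
    [[0,-0.4,-1.5],[0,0,0],0.6],
    [[0,-0.6,-3],[0,0,0],0.6],
    [[0,-0.6,-3],[0,0,0],0.6],
    [[0,-0.4,-3],[0,0,0],0.6],
    [[0,0,-3],[0,0,0],0.6],
    [[0,0,-2],[0,0,0],0.6],
    [[0,0,0],[0,0,0],0.6],
  ],
)

```text
clock: 9.87
tool_pos: [0.4721, -0.0056, 0.2969]
eef_rot: [-179.5, 0.1, 88.2]
ft_force: [0.9, 0.1, 0.5]
grip_width: 0.0513
```

Run:
```python
from h import *
plan(*knobpose(45,-.10),10)
```

```text
[[-0.01, 0.63, -0.27], [-0.059, 0.025, 0.076]]
[[0.05, 0.65, -0.23], [-0.059, 0.025, 0.076]]
[[0.1, 0.65, -0.19], [-0.059, 0.025, 0.076]]
[[0.16, 0.65, -0.15], [-0.059, 0.025, 0.076]]
[[0.21, 0.65, -0.1], [-0.059, 0.025, 0.076]]
[[0.26, 0.63, -0.06], [-0.059, 0.025, 0.076]]
[[0.31, 0.61, -0.02], [-0.059, 0.025, 0.076]]
[[0.36, 0.59, 0.03], [-0.059, 0.025, 0.076]]
[[0.4, 0.56, 0.07], [-0.059, 0.025, 0.076]]
[[0.44, 0.52, 0.11], [-0.059, 0.025, 0.076]]
```

Emit:
arm_command(
  moves=[
    [[0,0.3,-0.3],[-0.059,0.025,0.076],0.6],
    [[0,0.6,-0.2],[-0.059,0.025,0.076],0.6],
    [[0.1,0.65,-0.2],[-0.059,0.025,0.076],0.6],
    [[0.2,0.65,-0.1],[-0.059,0.025,0.076],0.6],
    [[0.2,0.65,-0.1],[-0.059,0.025,0.076],0.6],
    [[0.3,0.6,0],[-0.059,0.025,0.076],0.6],
    [[0.3,0.6,0],[-0.059,0.025,0.076],0.6],
    [[0.3,0.5,0],[-0.05,0.02,0.06],0.6],
    [[0,0,0],[0,0,0],0.6],
    [[0,0,0],[0,0,0],0.6],
  ],
)

```text
clock: 10.7
tool_pos: [0.5172, -0.0088, 0.3068]
eef_rot: [158.0, -18.3, 55.4]
ft_force: [0.4, 0.3, -0.3]
grip_width: 0.0511
```

Run:
```python
from h import *
print(robot.state()["qpos"]);plan(*knobpose(45,-.08),2)
```

```text
[  3.4017   6.3572 -10.601  132.3588  12.5187  13.3964 -56.5021]
[[0.82, 1.03, 0.72], [-0.058, 0.023, 0.068]]
[[0.87, 0.93, 0.8], [-0.058, 0.023, 0.068]]
```

Emit:
arm_command(
  moves=[
    [[0.5,0.6,0.4],[-0.05,0.02,0.06],0.6],
    [[0.5,0.6,0.4],[-0.04,0.015,0.05],0.6],
    [[0.3,0.3,0.3],[-0.02,0.01,0.03],0.6],
    [[0,0,0],[0,0,0],0.6],
    [[0,0,0],[0,0,0],0.6],
  ],
)

```text
clock: 11.12
tool_pos: [0.5369, -0.0122, 0.3038]
eef_rot: [154.6, -22.0, 50.1]
ft_force: [0.3, 0.5, -0.8]
grip_width: 0.051
```

Run:
```python
from h import *
print(robot.state()["qpos"]);plan(*knobpose(45,-.06),2)
p,Rt=knobpose(45,0.);print(p)
```

```text
[-14.8319   7.0668   7.8655 135.0608  36.5999   6.4413 -87.4699]
[[0.51, 0.26, 1.16], [-0.013, 0.011, 0.016]]
[[0.51, 0.23, 1.17], [-0.013, 0.011, 0.016]]
[ 0.5931 -0.0099  0.2411]
```

J6 is near its lower limit (6.44 against 6.04). Before going further I fit a kinematic model from the recorded pose pairs.

```bash
cat > kin.py <<'E'
import numpy as np, itertools
from scipy.spatial.transform import Rotation as R
from scipy.optimize import least_squares
D=[([64.4174,34.3803,-.144,91.6753,.1037,54.0249,-4.5745],[.26185,-.67561,.2305],[-179.92,.009,21.188]),
([47.6954,27.3556,-16.4151,111.0711,11.2017,43.4687,12.0138],[.4348,-.3896,.2050],[-179.6,.1,77.2]),
([5.7788,27.1675,-16.0941,125.5044,15.48,28.9693,-24.0352],[.4956,-.0063,.1427],[179.8,.1,88.2]),
([3.4017,6.3572,-10.601,132.3588,12.5187,13.3964,-56.5021],[.5172,-.0088,.3068],[158,-18.3,55.4]),
([-14.8319,7.0668,7.8655,135.0608,36.5999,6.4413,-87.4699],[.5369,-.0122,.3038],[154.6,-22,50.1])]
def fk(q,P,s):
    q=np.radians(q)*s
    ax="zyzyzyz"; T=R.identity();p=np.zeros(3)
    off=[P[0],0,0,0,0,0,P[1]]
    tr=[[0,0,P[2]],[P[6],0,0],[0,0,P[3]],[P[7],P[10],0],[-P[8],0,P[4]],[P[9],P[11],0],[0,0,P[5]]]
    for i in range(7):
        T=T*R.from_euler(ax[i],q[i]+off[i]); p=p+T.apply(tr[i])
    return p,T
def res(P,s):
    o=[]
    for q,x,e in D:
        p,T=fk(q,P,s); o+=list((p-x)*10)+list((R.from_euler("xyz",e,degrees=True).inv()*T).as_rotvec()*3)
    return np.array(o+list(.02*P[6:]))
E
python3 - <<'E'
from kin import *
np.set_printoptions(precision=4,suppress=True)
b=[]
for s in itertools.product([-1],[1],[1,-1],[1],[1,-1],[1],[1,-1]):
  s=np.array(s)
  for o in(0,np.pi/2,-np.pi/2,np.pi):
    r=least_squares(lambda P:res(P,s),[0,o,.3,.4,.4,.25,0,0,0,0,0,0]);b.append((r.cost,s,r.x,r.fun[:30].reshape(5,6)))
b.sort(key=lambda t:t[0])
for k in b[:2]:print(k[0],k[1],k[2]);print(k[3])
np.save("P.npy",np.r_[b[0][2],b[0][1]])
E
```

```text
0.0007417416676606882 [-1  1 -1  1 -1  1 -1] [-0.0014  1.5696  0.2815  0.6992  0.45    0.3665 -0.0124  0.0303  0.0262
  0.0233 -0.0423 -0.0131]
[[ 0.0009  0.002   0.0031 -0.      0.      0.0004]
 [-0.0013 -0.0103  0.0015  0.0017  0.0014 -0.0002]
 [-0.0042 -0.0071 -0.0012  0.0005 -0.0012  0.0014]
 [ 0.0125  0.0143 -0.021  -0.0021 -0.0014  0.0004]
 [-0.0122  0.0004  0.0177  0.0019 -0.0001 -0.002 ]]
0.0007417416676607015 [-1  1 -1  1 -1  1 -1] [-0.0014  1.5696  0.2815  0.6992  0.45    0.3665 -0.0124  0.0303  0.0262
  0.0233 -0.0423 -0.0131]
[[ 0.0009  0.002   0.0031 -0.      0.      0.0004]
 [-0.0013 -0.0103  0.0015  0.0017  0.0014 -0.0002]
 [-0.0042 -0.0071 -0.0012  0.0005 -0.0012  0.0014]
 [ 0.0125  0.0143 -0.021  -0.0021 -0.0014  0.0004]
 [-0.0122  0.0004  0.0177  0.0019 -0.0001 -0.002 ]]
```

```bash
cat >> kin.py <<'E'
try: _=np.load("P.npy");P0,S0=_[:12],_[12:]
except Exception: pass
LO=np.array([-147.43,-19.82,-74.19,6.32,-59.91,6.04,-150.56]);HI=np.array([147.43,112.94,73.91,146.72,239.91,106.73,150.56])
def ik(p,T,q0,pull=None,w=1e-4):
    def f(q):
        x,Q=fk(q,P0,S0); return np.r_[(x-p)*10,(T.inv()*Q).as_rotvec()*3,w*(q-(q0 if pull is None else pull))]
    r=least_squares(f,np.clip(q0,LO+1,HI-1),bounds=(LO+.3,HI-.3)); return r.x,np.abs(f(r.x)[:6]).max()
E
python3 - <<'E'
from h import *
from kin import *
q0=robot.state()["qpos"]
for ang in(45,225,90,135):
  for back in(-.06,.016):
   p,T=knobpose(ang,back); best=[]
   rng=np.random.default_rng(0)
   for k in range(40):
    g=LO+(HI-LO)*rng.random(7); g[5]=rng.uniform(10,60); q,e=ik(p,T,g,w=1e-5)
    if e<.01: best.append(q)
   best=np.array(best); 
   if len(best)==0: print(ang,back,"none");continue
   i=np.argsort(-best[:,5]); print(ang,back,len(best));print(best[i[:6]].round(1))
E
```

```text
45 -0.06 17
[[  50.2   20.5  -73.9  136.8   89.5   29.9 -142.9]
 [  50.2   20.5  -73.9  136.8   89.5   29.9 -142.9]
 [  50.2   20.5  -73.9  136.8   89.5   29.9 -142.9]
 [  47.    17.9  -67.5  136.6   90.    25.6 -142.9]
 [  37.9   14.1  -53.5  136.4   91.1   18.6 -143.1]
 [  33.5   13.   -47.4  136.3   91.5   16.3 -143.4]]
45 0.016 18
[[-35.6  27.   44.  133.3 239.6  19.7  68.7]
 [-35.6  27.   44.  133.3 239.6  19.7  68.7]
 [-35.6  27.   44.  133.3 239.6  19.7  68.7]
 [-35.6  27.   44.  133.3 239.6  19.7  68.7]
 [-35.6  27.   44.  133.3 239.6  19.7  68.7]
 [-35.6  27.   44.  133.3 239.6  19.7  68.7]]
225 -0.06 23
[[ 50.2  20.5 -73.9 136.8  89.5  29.9  37.1]
 [ 50.2  20.5 -73.9 136.8  89.5  29.9  37.1]
 [ 46.6  17.7 -66.8 136.6  90.1  25.1  37.1]
 [ 41.4  15.2 -58.5 136.5  90.7  20.8  37. ]
 [ 34.9  13.3 -49.3 136.3  91.4  17.   36.7]
 [ 27.7  12.  -40.  136.2  92.1  13.9  36.2]]
225 0.016 28
[[ 42.6  35.3 -73.9 136.9 101.8  44.9  27. ]
 [ 42.5  35.3 -73.8 136.9 101.9  44.8  27. ]
 [ 38.4  30.1 -63.4 136.6 105.5  36.3  23.8]
 [ 34.4  27.2 -55.5 136.4 108.6  30.9  20.9]
 [ 34.3  27.1 -
[... 551 characters left out ...]
136.9  101.9   44.7 -108.1]
 [  42.4   35.1  -73.5  136.8  102.    44.5 -108.1]
 [  41.7   33.9  -71.4  136.8  102.6   42.7 -108.7]]
135 -0.06 25
[[ 50.2  20.5 -73.9 136.8  89.5  29.9 -52.9]
 [ 50.2  20.5 -73.9 136.8  89.5  29.9 -52.9]
 [ 50.2  20.5 -73.9 136.8  89.5  29.9 -52.9]
 [ 46.8  17.8 -67.2 136.6  90.1  25.4 -52.9]
 [ 42.1  15.5 -59.5 136.5  90.7  21.3 -53. ]
 [ 36.6  13.7 -51.6 136.3  91.2  17.9 -53.2]]
135 0.016 25
[[ 42.6  35.3 -73.9 136.9 101.8  44.9 -63. ]
 [ 42.6  35.3 -73.9 136.9 101.8  44.9 -63. ]
 [ 42.5  35.3 -73.8 136.9 101.9  44.8 -63. ]
 [ 42.5  35.2 -73.8 136.9 101.9  44.8 -63.1]
 [ 42.1  34.5 -72.4 136.8 102.3  43.6 -63.4]
 [ 39.8  31.6 -66.7 136.7 104.3  38.7 -65.1]]
```

Run:
```python
from h import *
from kin import *
for ang in (45,60):
  q=robot.state()["qpos"];print(q)
  x0,T0=fk(q,P0,S0); print(x0-robot.state()["tool_pos"])
  for t in np.linspace(0,1,13):
    p,T=knobpose(ang,-.075+t*.091); q,e=ik(p,T,q,w=1e-3); print(round(-.075+t*.091,3),q.round(1),round(e,4))
  for a in(ang+30,ang+60,135):
    p,T=knobpose(a,.016);q,e=ik(p,T,q,w=1e-3); print(a,q.round(1),round(e,4))
```

```text
[-14.8319   7.0668   7.8655 135.0608  36.5999   6.4413 -87.4699]
[-0.0012  0.0001  0.0018]
-0.075 [  -3.6    8.1   -4.2  135.3   67.7    6.3 -120. ] 0.0198
-0.067 [   0.8    9.1   -8.3  135.7   83.6    6.3 -135.4] 0.0079
-0.06 [   2.8   10.1  -10.2  135.8   94.1    6.6 -145.5] 0.0046
-0.052 [   8.3   11.3  -16.6  135.8   99.     8.2 -150.3] 0.0072
-0.045 [  19.2   13.   -29.9  135.8   99.    12.2 -150.3] 0.0122
-0.037 [  31.    16.2  -45.8  136.1   98.8   18.4 -150.3] 0.0105
-0.03 [  39.1   20.6  -58.8  136.5   98.5   25.8 -150.3] 0.0068
-0.022 [  43.1   25.2  -67.5  136.8   98.1   32.8 -150.3] 0.0045
-0.014 [  44.9   29.4  -73.4  136.9   97.9   38.9 -150.3] 0.0033
-0.007 [  44.5   31.   -73.9  136.7   98.3   40.5 -150.3] 0.0111
0.001 [  44.    32.3  -73.9  136.5   98.7   41.6 -150.3] 0.0194
0.008 [  43.6   33.6  -73.9  136.2   99.2   42.7 -150.3] 0.0271
0.016 [  43.1   34.9  -73.9  136.    99.7   43.7 -150.3] 0.0342
75 [  41.3   33.4  -70.4  136.8  103.1   41.8 -124.1] 0.0011
105 [ 39.6  31.3 -66.1 136.7 104.6  38.4 -95.4] 0.0013
135 [ 37.3  29.3 -61.2 136.6 106.4  34.7 -67.1] 0.001
[... 410 characters left out ...]
0.0017
-0.037 [  10.6   13.4  -19.1  136.   111.2    9.8 -147. ] 0.0011
-0.03 [  12.3   14.6  -21.3  136.   114.2   11.  -149.9] 0.0008
-0.022 [  15.7   15.9  -25.8  136.   114.6   13.1 -150.3] 0.0014
-0.014 [  18.9   17.4  -30.2  136.1  114.6   15.3 -150.3] 0.0012
-0.007 [  21.5   18.9  -34.   136.1  114.7   17.5 -150.3] 0.0009
0.001 [  23.5   20.5  -37.2  136.1  114.8   19.6 -150.3] 0.0008
0.008 [  25.1   22.   -39.9  136.1  114.9   21.7 -150.3] 0.0006
0.016 [  26.3   23.6  -42.1  136.1  115.1   23.6 -150.3] 0.0005
90 [  21.1   22.1  -34.2  136.   120.2   20.2 -125.3] 0.0018
120 [  15.    21.   -25.6  135.8  126.9   16.9 -101.8] 0.0018
135 [ 11.9  20.6 -21.2 135.6 130.7  15.4 -90.6] 0.0008
```

Flipping the grasp by half a turn keeps J7 well inside its range, so I rotate about the tool axis here, clear of the cap.

Emit:
arm_command(
  moves=[
    [[0,0,-0.5],[0,0,-0.12],0.6],
    [[0,0,-0.3],[0,0,-0.12],0.6],
    [[0,0,0],[0,0,-0.12],0.6],
    [[0,0,0],[0,0,-0.12],0.6],
    [[0,0,0],[0,0,-0.12],0.6],
    [[0,0,0],[0,0,-0.12],0.6],
    [[0,0,0],[0,0,-0.12],0.6],
    [[0,0,0],[0,0,-0.12],0.6],
    [[0,0,0],[0,0,-0.12],0.6],
    [[0,0,0],[0,0,-0.12],0.6],
  ],
)

```text
clock: 11.95
tool_pos: [0.532, -0.0145, 0.309]
eef_rot: [151.2, 14.8, 112.9]
ft_force: [-0.3, -0.5, 0.3]
grip_width: 0.0515
```

Emit:
arm_command(
  moves=[
    [[0,0,0],[0,0,-0.12],0.6],
    [[0,0,0],[0,0,-0.12],0.6],
    [[0,0,0],[0,0,-0.12],0.6],
    [[0,0,0],[0,0,-0.12],0.6],
    [[0,0,0],[0,0,-0.12],0.6],
    [[0,0,0],[0,0,-0.12],0.6],
    [[0,0,0],[0,0,-0.12],0.6],
    [[0,0,0],[0,0,-0.12],0.6],
    [[0,0,0],[0,0,-0.12],0.6],
    [[0,0,0],[0,0,-0.12],0.6],
  ],
)

```text
clock: 12.78
tool_pos: [0.5307, -0.0201, 0.3088]
eef_rot: [-173.6, 30.6, -169.9]
ft_force: [0.8, -0.1, -0.1]
grip_width: 0.051
```

Run:
```python
from h import *
print(robot.state()["qpos"]);plan(*knobpose(225,-.075),6)
```

```text
[ 22.4851   8.4586 -32.8723 132.0104  46.7255  14.3006  46.4997]
[[-0.25, 0.16, 0.25], [0.004, -0.01, -0.101]]
[[-0.26, 0.14, 0.25], [0.004, -0.01, -0.101]]
[[-0.27, 0.11, 0.26], [0.004, -0.01, -0.101]]
[[-0.28, 0.08, 0.26], [0.004, -0.01, -0.101]]
[[-0.28, 0.06, 0.26], [0.004, -0.01, -0.101]]
[[-0.28, 0.03, 0.26], [0.004, -0.01, -0.101]]
```

Emit:
arm_command(
  moves=[
    [[-0.2,0.1,0.2],[0.004,-0.01,-0.1],0.6],
    [[-0.3,0.1,0.2],[0.004,-0.01,-0.1],0.6],
    [[-0.3,0.1,0.2],[0.004,-0.01,-0.1],0.6],
    [[-0.3,0.1,0.2],[0.004,-0.01,-0.1],0.6],
    [[-0.3,0.1,0.2],[0.004,-0.01,-0.1],0.6],
    [[-0.2,0,0.2],[0.004,-0.01,-0.05],0.6],
    [[0,0,0],[0,0,0],0.6],
    [[0,0,0],[0,0,0],0.6],
  ],
)

```text
clock: 13.45
tool_pos: [0.5487, -0.0156, 0.3058]
eef_rot: [-154.1, 23.6, -131.8]
ft_force: [0.8, 0.4, 0.3]
grip_width: 0.0514
```

```bash
cat >> h.py <<'E'
def kn(ang,back,n): print(robot.state()["qpos"]);plan(*knobpose(ang,back),n)
E
python3 -c "
from h import *
kn(225,-.06,3)"
```

```text
[ 19.4242   9.732  -30.8579 132.9675  69.4306  12.4825  57.7738]
[[-0.15, 0.19, 0.61], [0.001, -0.004, -0.002]]
[[-0.15, 0.19, 0.61], [0.001, -0.004, -0.002]]
[[-0.15, 0.19, 0.61], [0.001, -0.004, -0.002]]
```

Emit:
arm_command(
  moves=[
    [[-0.3,0.4,0.5],[0,-0.006,0],0.7],
    [[-0.2,0.2,0.6],[0,-0.005,0],0.7],
    [[0,0,0.5],[0,0,0],0.7],
    [[0,0,0.3],[0,0,0],0.7],
    [[0,0,0],[0,0,0],0.7],
    [[0,0,0],[0,0,0],0.7],
    [[0,0,0],[0,0,0],0.7],
  ],
)

```text
clock: 14.03
tool_pos: [0.56, -0.0121, 0.2906]
eef_rot: [-154.0, 24.1, -132.2]
ft_force: [-0.4, 0.0, 0.9]
grip_width: 0.0599
```

```bash
python3 -c "
from h import *
kn(225,-.03,3)"
```

```text
[ 16.1475  11.8842 -28.2774 133.3875  83.2201  12.554   43.1608]
[[-0.05, 0.11, 0.98], [-0.0, -0.002, -0.005]]
[[-0.05, 0.11, 0.98], [-0.0, -0.002, -0.005]]
[[-0.05, 0.11, 0.98], [-0.0, -0.002, -0.005]]
```

Emit:
arm_command(
  moves=[
    [[-0.1,0.2,0.8],[0,-0.003,-0.008],0.7],
    [[0,0.1,1.2],[0,-0.002,-0.005],0.7],
    [[0,0,1.2],[0,0,0],0.7],
    [[0,0,0.7],[0,0,0],0.7],
    [[0,0,0.3],[0,0,0],0.7],
    [[0,0,0],[0,0,0],0.7],
    [[0,0,0],[0,0,0],0.7],
    [[0,0,0],[0,0,0],0.7],
  ],
)

```text
clock: 14.7
tool_pos: [0.5839, -0.0119, 0.2573]
eef_rot: [-153.5, 24.1, -131.5]
ft_force: [-0.0, -0.7, -0.1]
grip_width: 0.0599
```

```bash
python3 -c "
from h import *
kn(225,.014,3)
im=robot.read_camera('scene')[160:310,230:410]
cv2.imwrite('pics/c5.png',cv2.resize(im,None,fx=3.8,fy=3.8,interpolation=cv2.INTER_CUBIC))"
```

```text
[ 17.5804  17.5455 -31.3435 133.3769 103.6005  16.3214  23.9482]
[[-0.01, 0.1, 1.08], [-0.002, -0.0, -0.002]]
[[-0.01, 0.1, 1.08], [-0.002, -0.0, -0.002]]
[[-0.01, 0.1, 1.08], [-0.002, -0.0, -0.002]]
```

View pics/c5.png

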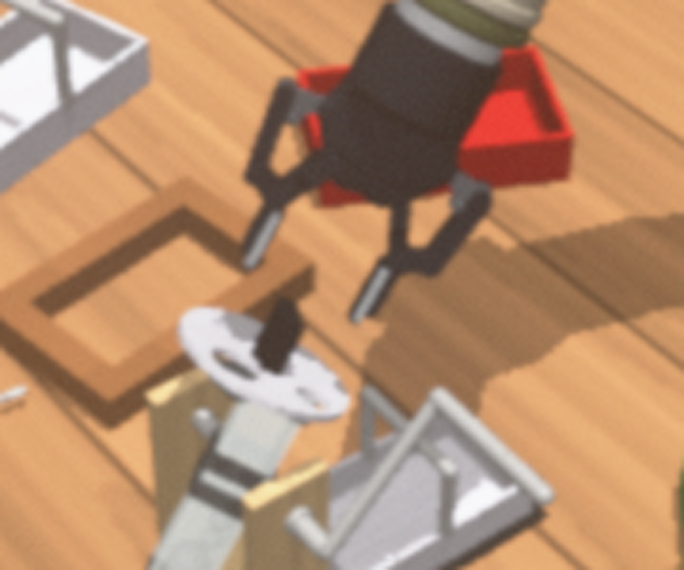

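The fingers straddle the knob (knob at about (278,335) in the crop, tips at (250,260) and (360,315)). I advance 3 cm along the tool axis.

Emit:
arm_command(
  moves=[
    [[0,0.2,0.5],[-0.003,0,-0.003],0.7],
    [[0,0.1,0.8],[-0.002,0,-0.002],0.7],
    [[0,0,0.8],[0,0,0],0.7],
    [[0,0,0.6],[0,0,0],0.7],
    [[0,0,0.3],[0,0,0],0.7],
    [[0,0,0],[0,0,0],0.7],
    [[0,0,0],[0,0,0],0.7],
  ],
)

```text
clock: 15.33
tool_pos: [0.6004, -0.0096, 0.2322]
eef_rot: [-153.4, 24.0, -131.0]
ft_force: [0.2, -0.1, -0.1]
grip_width: 0.0598
```

```bash
python3 -c "
from h import *
kn(225,.014,1)"
```

```text
[ 19.1608  21.9374 -34.5074 132.982  110.6631  20.0489  17.9067]
[[0.1, 0.03, 0.25], [-0.003, 0.002, 0.0]]
```

Emit:
arm_command(
  moves=[
    [[0.1,0,0.2],[-0.003,0,0],0.7],
    [[0,0,0],[0,0,0],0],
    [[0,0,0],[0,0,0],0],
    [[0,0,0],[0,0,0],0],
    [[0,0,0],[0,0,0],0],
    [[0,0,0],[0,0,0],0],
    [[0,0,0],[0,0,0],0],
    [[0,0,0],[0,0,0],0],
  ],
  newtons=40,
)

```text
clock: 16.0
tool_pos: [0.6012, -0.0117, 0.2311]
eef_rot: [-153.5, 24.0, -131.1]
ft_force: [1.5, 0.5, -2.2]
grip_width: 0.012
```

```bash
python3 -c "
from h import *
kn(225,.014,1)"
```

```text
[ 19.4183  22.1002 -34.5119 132.9359 110.9905  20.0063  17.8028]
[[-0.04, 0.18, 0.12], [-0.003, 0.002, -0.001]]
```

Emit:
arm_command(
  moves=[
    [[0,0,0],[0,0,-0.06],0],
    [[0,0,0],[0,0,-0.1],0],
    [[0,0,0],[0,0,-0.1],0],
    [[0,0,0],[0,0,-0.1],0],
    [[0,0,0],[0,0,-0.1],0],
    [[0,0,0],[0,0,-0.1],0],
    [[0,0,0],[0,0,-0.08],0],
  ],
)

```text
clock: 16.58
tool_pos: [0.6016, -0.012, 0.2315]
eef_rot: [-145.0, 4.0, -97.5]
ft_force: [1.9, -0.3, -1.0]
grip_width: 0.0121
```

```bash
python3 -c "
from h import *
kn(315,.014,1);s=robot.state();print(s['ft_force'],s['torque'])"
```

```text
[ 11.9301  20.6215 -24.4773 133.3095 117.5945  16.2271  48.7268]
[[-0.17, 0.18, 0.12], [-0.004, -0.002, -0.908]]
[ 1.8702 -0.3412 -0.9754] [ 0.0169  0.6671 -0.1131]
```

Emit:
arm_command(
  moves=[
    [[0,0,0],[0,0,-0.1],0],
    [[0,0,0],[0,0,-0.1],0],
    [[0,0,0],[0,0,-0.1],0],
    [[0,0,0],[0,0,-0.1],0],
    [[0,0,0],[0,0,-0.1],0],
    [[0,0,0],[0,0,-0.1],0],
    [[0,0,0],[0,0,-0.1],0],
    [[0,0,0],[0,0,-0.06],0],
    [[0,0,0],[0,0,0],0],
    [[0,0,0],[0,0,0],0],
  ],
)

```text
clock: 17.42
tool_pos: [0.6023, -0.0118, 0.2319]
eef_rot: [-151.2, -21.3, -58.4]
ft_force: [1.0, -2.2, -0.5]
grip_width: 0.0125
```

```bash
python3 -c "
from h import *
kn(315,.014,1);s=robot.state();print(s['ft_force'],s['torque'])"
```

```text
[  2.2904  19.5452 -11.9933 133.8031 129.8186  12.4554  81.8278]
[[-0.27, 0.08, 0.12], [-0.003, -0.004, -0.107]]
[ 0.9549 -2.2307 -0.5374] [-0.2304  0.7116 -0.1912]
```

Emit:
arm_command(
  moves=[
    [[0,0,0],[0,0,-0.06],0],
    [[0,0,0],[0,0,-0.06],0],
    [[0,0,0],[0,0,0],0],
    [[0,0,0],[0,0,0],0],
  ],
)

```text
clock: 17.75
tool_pos: [0.6023, -0.0117, 0.232]
eef_rot: [-153.6, -24.3, -52.2]
ft_force: [1.5, -2.2, -0.4]
grip_width: 0.0123
```

```bash
python3 -c "
from h import *
kn(315,.014,1);s=robot.state();print(s['ft_force'],s['torque'])"
```

```text
[  1.0105  19.4577 -10.3438 133.8705 131.9761  12.0202  86.1467]
[[-0.28, 0.06, 0.12], [-0.003, -0.004, 0.007]]
[ 1.452  -2.1947 -0.3677] [-0.1877  0.7163 -0.1101]
```

Emit:
arm_command(
  moves=[
    [[0,0,0],[0,0,0],0.7],
    [[0,0,0],[0,0,0],0.7],
    [[0,0,0],[0,0,0],0.7],
    [[0,0,0],[0,0,0],0.7],
    [[0,0,-0.5],[0,0,0],0.7],
    [[0,0,-1],[0,0,0],0.7],
    [[0,0,-1.2],[0,0,0],0.7],
    [[0,0,-1.2],[0,0,0],0.7],
    [[0,0,-0.8],[0,0,0],0.7],
    [[0,0,0],[0,0,0],0.7],
  ],
)

```text
clock: 18.58
tool_pos: [0.5727, -0.0099, 0.2722]
eef_rot: [-153.3, -23.8, -52.7]
ft_force: [0.6, -0.3, 0.4]
grip_width: 0.0598
```

Run:
```python
from h import *
print(robot.state()["qpos"])
print(W(stand,[[-.078,.140,.228]]))
p,_=knobpose(0,-.10)
plan(p+[-.03,0,.03],down(90),12); print(); plan(p+[-.03,0,.03],down(-90),12)
im=robot.read_camera('top')[130:220,230:360]
cv2.imwrite('pics/c6.png',cv2.resize(im,None,fx=5,fy=5,interpolation=cv2.INTER_CUBIC))
```

```text
[ -6.9244  13.0208  -0.8722 134.9235 116.8657   6.1495 100.0781]
[[0.5515 0.1314 0.228 ]]
[[-0.05, 0.05, -0.87], [0.026, -0.06, -0.191]]
[[-0.11, 0.01, -0.87], [0.026, -0.06, -0.191]]
[[-0.16, -0.04, -0.86], [0.026, -0.06, -0.191]]
[[-0.2, -0.09, -0.85], [0.026, -0.06, -0.191]]
[[-0.22, -0.15, -0.83], [0.026, -0.06, -0.191]]
[[-0.24, -0.22, -0.81], [0.026, -0.06, -0.191]]
[[-0.24, -0.28, -0.79], [0.026, -0.06, -0.191]]
[[-0.22, -0.35, -0.77], [0.026, -0.06, -0.191]]
[[-0.2, -0.41, -0.75], [0.026, -0.06, -0.191]]
[[-0.16, -0.46, -0.73], [0.026, -0.06, -0.191]]
[[-0.11, -0.5, -0.71], [0.026, -0.06, -0.191]]
[[-0.05, -0.54, -0.69], [0.026, -0.06, -0.191]]

[[-0.05, 0.05, -0.87], [-0.048, -0.02, 0.061]]
[[-0.06, 0.09, -0.87], [-0.048, -0.02, 0.061]]
[[-0.07, 0.14, -0.86], [-0.048, -0.02, 0.061]]
[[-0.08, 0.19, -0.85], [-0.048, -0.02, 0.061]]
[[-0.08, 0.23, -0.84], [-0.048, -0.02, 0.061]]
[[-0.09, 0.28, -0.83], [-0.048, -0.02, 0.061]]
[[-0.09, 0.32, -0.81], [-0.048, -0.02, 0.061]]
[[-0.08, 0.36, -0.79], [-0.048, -0.02, 0.061]]
[[-0.07, 0.41, -0.77], [-0.048, -0.02, 0.061]]
[[-0.06, 0.45, -0.75], [-0.048, -0.02, 0.061]]
[[-0.05, 0.49, -0.73], [-0.048, -0.02, 0.061]]
[[-0.03, 0.52, -0.7], [-0.048, -0.02, 0.061]]
```

View pics/c6.png

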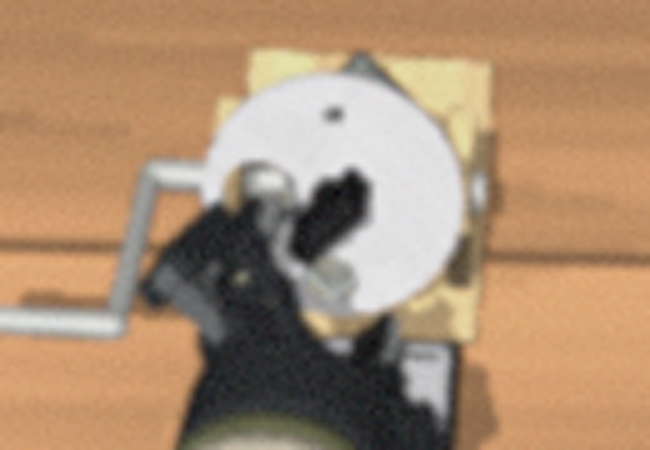

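The middle hole is now at the front (crop (328,282)), the small hole at the back (333,113) and the large hole on the left (262,190). I check the angle numerically.

Run:
```python
from h import *
capf=knob-.024*ax; r=.0375
obs=np.array([[333,113],[328,282],[262,190]])/5+[230,130]-.4
for t in (80,85,90,95,100):
    P=[]
    for b in (0,180,90):  # small, middle, large dirs at 90
        th=np.radians(b+t-90); P.append(capf+r*(np.cos(th)*xk+np.sin(th)*np.array([0,1,0])))
    q=proj(W(stand,P)); print(t,((q-(230,130)+.4)*5).round(0).tolist())
print("obs",((obs-(230,130)+.4)*5).tolist(), "ctr",((proj(W(stand,capf))-(230,130)+.4)*5).round(0))
im=cv2.imread("pics/c6.png"); g=cv2.cvtColor(im,cv2.COLOR_BGR2HSV)
m=((g[...,1]<40)&(g[...,2]>165)).astype("uint8"); 
n,l,s,c=cv2.connectedComponentsWithStats(m); i=1+np.argmax(s[1:,4]); print(s[i])
d=(cv2.cvtColor(im,cv2.COLOR_BGR2GRAY)[95:130,310:355]<150); y,x=np.nonzero(d); print("small hole",x.mean()+310,y.mean()+95)
```

```text
80 [[350.0, 115.0], [316.0, 276.0], [244.0, 178.0]]
85 [[342.0, 113.0], [324.0, 277.0], [243.0, 185.0]]
90 [[334.0, 113.0], [331.0, 278.0], [242.0, 192.0]]
95 [[326.0, 112.0], [339.0, 278.0], [243.0, 199.0]]
100 [[318.0, 113.0], [347.0, 278.0], [244.0, 206.0]]
obs [[333.0000000000002, 112.99999999999994], [328.0000000000002, 282.0], [262.0, 189.99999999999997]] ctr [[333. 197.]]
[  144    71   322   244 34909]
small hole 334.14529914529913 114.11965811965811
```

The angle matches 90° within 1–2°, so the cap is set. I retract, tilt upright and unwind the wrist.

Run:
```python
from h import *
plan(np.array([.48,-.01,.36]),down(-105),10)
```

```text
[[-0.16, 0.2, -1.26], [-0.062, -0.017, 0.098]]
[[-0.15, 0.29, -1.24], [-0.062, -0.017, 0.098]]
[[-0.14, 0.38, -1.22], [-0.062, -0.017, 0.098]]
[[-0.12, 0.47, -1.19], [-0.062, -0.017, 0.098]]
[[-0.09, 0.55, -1.15], [-0.062, -0.017, 0.098]]
[[-0.05, 0.63, -1.12], [-0.062, -0.017, 0.098]]
[[-0.01, 0.7, -1.07], [-0.062, -0.017, 0.098]]
[[0.05, 0.76, -1.03], [-0.062, -0.017, 0.098]]
[[0.11, 0.82, -0.98], [-0.062, -0.017, 0.098]]
[[0.17, 0.86, -0.93], [-0.062, -0.017, 0.098]]
```

Emit:
arm_command(
  moves=[
    [[-0.2,0.2,-1.6],[-0.06,-0.017,0.1],0.7],
    [[-0.2,0.3,-1.6],[-0.06,-0.017,0.1],0.7],
    [[-0.1,0.4,-1.6],[-0.06,-0.017,0.1],0.7],
    [[-0.1,0.5,-1.5],[-0.06,-0.017,0.1],0.7],
    [[-0.1,0.6,-1.4],[-0.06,-0.017,0.1],0.7],
    [[0,0.6,-1.2],[-0.06,-0.017,0.1],0.7],
    [[0,0.7,-1.2],[-0.06,-0.017,0.1],0.7],
    [[0,0.8,-1.0],[-0.06,-0.017,0.1],0.7],
    [[0.1,0.8,-1.0],[-0.06,-0.017,0.1],0.7],
    [[0.2,0.8,-0.9],[-0.06,-0.017,0.1],0.7],
  ],
)

```text
clock: 19.47
tool_pos: [0.5243, -0.035, 0.318]
eef_rot: [-163.1, -8.9, -83.6]
ft_force: [-0.1, -0.1, -0.0]
grip_width: 0.06
```

Run:
```python
from h import *
print(robot.state()["qpos"])
plan(np.array([.48,.04,.36]),down(-179),10)
```

```text
[ 34.2039  13.2114 -50.0027 121.7978  34.5598  38.4738 148.7768]
[[-0.72, 0.19, -0.62], [-0.035, 0.013, 0.167]]
[[-0.67, 0.32, -0.62], [-0.035, 0.013, 0.167]]
[[-0.6, 0.45, -0.61], [-0.035, 0.013, 0.167]]
[[-0.5, 0.56, -0.6], [-0.035, 0.013, 0.167]]
[[-0.39, 0.66, -0.59], [-0.035, 0.013, 0.167]]
[[-0.27, 0.74, -0.57], [-0.035, 0.013, 0.167]]
[[-0.13, 0.79, -0.54], [-0.035, 0.013, 0.167]]
[[0.01, 0.82, -0.51], [-0.035, 0.013, 0.167]]
[[0.15, 0.82, -0.48], [-0.035, 0.013, 0.167]]
[[0.29, 0.8, -0.45], [-0.035, 0.013, 0.167]]
```

Emit:
arm_command(
  moves=[
    [[0,0,-0.3],[0,0,0.12],0.7],
    [[0,0,-0.5],[0,0,0.12],0.7],
    [[0,0,-0.5],[0,0,0.12],0.7],
    [[0,0,-0.5],[0,0,0.12],0.7],
    [[0,0,-0.5],[0,0,0.12],0.7],
    [[0,0,-0.5],[0,0,0.12],0.7],
    [[0,0,0],[0,0,0.12],0.7],
    [[0,0,0],[0,0,0.12],0.7],
    [[0,0,0],[0,0,0.12],0.7],
    [[0,0,0],[0,0,0.12],0.7],
  ],
)

```text
clock: 20.3
tool_pos: [0.5183, -0.0409, 0.3448]
eef_rot: [-165.6, 12.5, -152.5]
ft_force: [-1.2, 0.4, 0.6]
grip_width: 0.0599
```

Run:
```python
from h import *
print(robot.state()["qpos"])
plan(np.array([.50,.06,.36]),down(130),10)
```

```text
[ 25.9218   8.6999 -37.8703 120.455   25.2422  39.1283  87.2028]
[[-0.33, 0.93, -0.32], [-0.006, 0.035, 0.131]]
[[-0.19, 0.96, -0.33], [-0.006, 0.035, 0.131]]
[[-0.05, 0.98, -0.33], [-0.006, 0.035, 0.131]]
[[0.09, 0.98, -0.32], [-0.006, 0.035, 0.131]]
[[0.23, 0.96, -0.31], [-0.006, 0.035, 0.131]]
[[0.36, 0.93, -0.29], [-0.006, 0.035, 0.131]]
[[0.49, 0.87, -0.27], [-0.006, 0.035, 0.131]]
[[0.61, 0.8, -0.24], [-0.006, 0.035, 0.131]]
[[0.72, 0.72, -0.22], [-0.006, 0.035, 0.131]]
[[0.81, 0.62, -0.19], [-0.006, 0.035, 0.131]]
```

Emit:
arm_command(
  moves=[
    [[-0.3,0.9,-0.3],[0,0.035,0.12],0.7],
    [[-0.2,1.0,-0.3],[0,0.035,0.12],0.7],
    [[0,1.0,-0.3],[0,0.035,0.12],0.7],
    [[0.1,1.0,-0.3],[0,0.035,0.12],0.7],
    [[0.2,1.0,-0.3],[0,0.03,0.12],0.7],
    [[0.4,0.9,-0.3],[0,0.03,0.12],0.7],
    [[0.5,0.9,-0.2],[0,0.03,0.12],0.7],
    [[0.6,0.8,-0.2],[0,0.03,0.12],0.7],
    [[0.7,0.7,-0.2],[0,0.02,0.12],0.7],
    [[0.8,0.6,-0.2],[0,0.02,0.12],0.7],
  ],
)

```text
clock: 21.13
tool_pos: [0.4962, 0.0549, 0.3494]
eef_rot: [-176.3, 5.8, 135.2]
ft_force: [0.4, -0.3, -0.7]
grip_width: 0.0597
```

Run:
```python
from h import *
print(robot.state()["qpos"])
plan(np.array([.5515,.1314,.32]),down(88.2),10)
```

```text
[  7.5849  13.2463 -30.4892 111.1162  15.6278  59.5223  14.521 ]
[[0.18, 0.95, 0.22], [-0.002, 0.012, 0.082]]
[[0.25, 0.93, 0.22], [-0.002, 0.012, 0.082]]
[[0.32, 0.91, 0.23], [-0.002, 0.012, 0.082]]
[[0.39, 0.88, 0.23], [-0.002, 0.012, 0.082]]
[[0.46, 0.84, 0.24], [-0.002, 0.012, 0.082]]
[[0.52, 0.8, 0.25], [-0.002, 0.012, 0.082]]
[[0.58, 0.76, 0.26], [-0.002, 0.012, 0.082]]
[[0.64, 0.71, 0.26], [-0.002, 0.012, 0.082]]
[[0.69, 0.65, 0.27], [-0.002, 0.012, 0.082]]
[[0.74, 0.59, 0.28], [-0.002, 0.012, 0.082]]
```

Emit:
arm_command(
  moves=[
    [[0.2,0.9,0.2],[0,0.012,0.08],1],
    [[0.3,0.9,0.2],[0,0.012,0.08],1],
    [[0.3,0.9,0.2],[0,0.012,0.08],1],
    [[0.4,0.9,0.2],[0,0.012,0.08],1],
    [[0.5,0.8,0.2],[0,0.012,0.08],1],
    [[0.5,0.8,0.2],[0,0.012,0.08],1],
    [[0.6,0.7,0.2],[0,0.012,0.08],1],
    [[0.6,0.6,0.2],[0,0.01,0.06],1],
    [[0.3,0.3,0.1],[0,0,0.04],1],
    [[0,0,0],[0,0,0],1],
  ],
)

```text
clock: 21.97
tool_pos: [0.5467, 0.1158, 0.3208]
eef_rot: [-178.9, 2.6, 93.9]
ft_force: [-0.5, -0.0, 0.0]
grip_width: 0.0853
```

```bash
cat >> h.py <<'E'
def hpose(m,dz=0,y=.140):  # TCP for bar at tip angle m (rad), tool down
    t=np.radians(45)-m; P=[-.110*np.cos(t),y,.15+.110*np.sin(t)-.019+dz]
    return W(stand,[P])[0],down(np.degrees(stand[2])+90)
E
python3 - <<'E'
from h import *
print(robot.state()["qpos"]); plan(*hpose(0,.05),4)
E
```

```text
[ -1.8234  19.5735 -23.2284 105.5139  11.3263  58.8954 -26.1443]
[[0.45, 0.18, 1.53], [-0.004, 0.012, 0.025]]
[[0.44, 0.16, 1.53], [-0.004, 0.012, 0.025]]
[[0.43, 0.15, 1.54], [-0.004, 0.012, 0.025]]
[[0.41, 0.13, 1.54], [-0.004, 0.012, 0.025]]
```

Emit:
arm_command(
  moves=[
    [[0.5,0.2,0.6],[-0.004,0.015,0.03],1],
    [[0.5,0.2,1.0],[-0.004,0.015,0.03],1],
    [[0.4,0.1,1.2],[-0.004,0.01,0.02],1],
    [[0.3,0.1,1.2],[0,0.01,0.02],1],
    [[0,0,0.8],[0,0,0],1],
    [[0,0,0.4],[0,0,0],1],
    [[0,0,0],[0,0,0],1],
    [[0,0,0],[0,0,0],1],
  ],
)

```text
clock: 22.63
tool_pos: [0.5528, 0.128, 0.2641]
eef_rot: [-179.7, 0.3, 88.2]
ft_force: [-0.4, 0.8, 0.1]
grip_width: 0.0856
```

Run:
```python
from h import *
plan(*hpose(0,0),1)
im=robot.read_camera('scene')[150:320,260:440]
cv2.imwrite('pics/c7.png',cv2.resize(im,None,fx=3.5,fy=3.5,interpolation=cv2.INTER_CUBIC))
```

```text
[[0.37, -0.09, 5.53], [-0.005, 0.005, -0.001]]
```

View pics/c7.png

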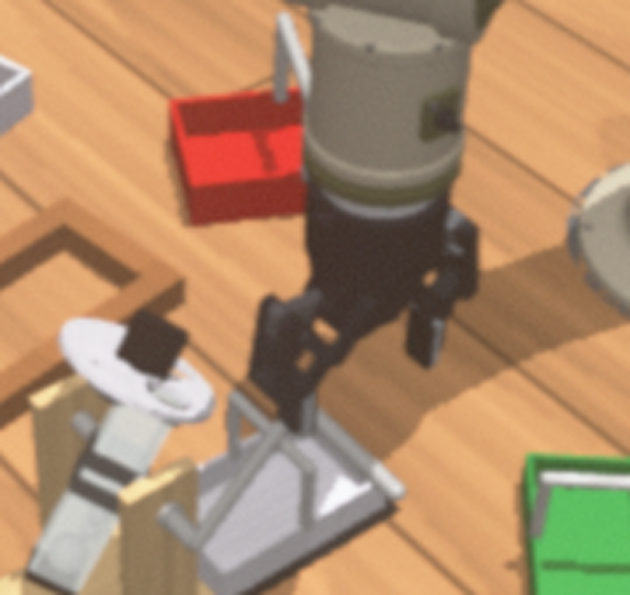

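The open fingers stand above the tipping bar, one on each side of it (tips at (295,420) and (425,355), bar between). I descend and grip.

Emit:
arm_command(
  moves=[
    [[0.3,0,0.6],[-0.004,0.004,0],1],
    [[0.1,-0.1,1.2],[0,0,0],1],
    [[0,0,1.2],[0,0,0],1],
    [[0,0,1.2],[0,0,0],1],
    [[0,0,0.7],[0,0,0],1],
    [[0,0,0.3],[0,0,0],1],
    [[0,0,0],[0,0,0],1],
    [[0,0,0],[0,0,0],1],
  ],
)

```text
clock: 23.35
tool_pos: [0.554, 0.1338, 0.2128]
eef_rot: [179.6, -0.1, 88.3]
ft_force: [0.3, 0.5, 0.8]
grip_width: 0.0855
```

```bash
python3 -c "
from h import *
plan(*hpose(0,0),1)"
```

```text
[[-0.24, -0.23, 0.4], [0.007, -0.002, 0.001]]
```

Emit:
arm_command(
  moves=[
    [[-0.2,-0.2,0.4],[0.006,0,0],1],
    [[0,0,0],[0,0,0],0],
    [[0,0,0],[0,0,0],0],
    [[0,0,0],[0,0,0],0],
    [[0,0,0],[0,0,0],0],
    [[0,0,0],[0,0,0],0],
    [[0,0,0],[0,0,0],0],
    [[0,0,0],[0,0,0],0],
    [[0,0,0],[0,0,0],0],
  ],
  newtons=30,
)

```text
clock: 24.1
tool_pos: [0.554, 0.1319, 0.2111]
eef_rot: [179.6, -0.2, 88.3]
ft_force: [-0.4, 0.4, 0.1]
grip_width: 0.0108
```

```bash
python3 -c "
from h import *
p0=cur()[0];b=hpose(0,0)[0];print(p0-b)
for m in np.arange(.1,1.43,.1): d=hpose(m)[0]-hpose(m-.1)[0]; print(round(m,2),((cur()[1]).inv().apply(d)*100).round(2), (hpose(m)[0]).round(4))
print(hpose(1.38)[0])"
```

```text
[0.0023 0.0005 0.0023]
0.1 [-0.   -0.74  0.81] [0.5443 0.1317 0.2006]
0.2 [-0.   -0.66  0.88] [0.5378 0.1319 0.1918]
0.3 [-0.   -0.57  0.94] [0.5322 0.132  0.1823]
0.4 [-0.   -0.47  0.99] [0.5275 0.1322 0.1724]
0.5 [-0.   -0.37  1.04] [0.5239 0.1323 0.162 ]
0.6 [-0.   -0.26  1.07] [0.5214 0.1324 0.1513]
0.7 [-0.   -0.16  1.09] [0.5199 0.1324 0.1404]
0.8 [-0.   -0.05  1.1 ] [0.5195 0.1324 0.1294]
0.9 [-0.    0.06  1.1 ] [0.5202 0.1324 0.1184]
1.0 [-0.    0.17  1.09] [0.522  0.1324 0.1076]
1.1 [-0.    0.28  1.06] [0.5249 0.1323 0.097 ]
1.2 [-0.    0.39  1.03] [0.5288 0.1321 0.0867]
1.3 [-0.    0.49  0.99] [0.5337 0.132  0.0769]
1.4 [-0.    0.58  0.93] [0.5396 0.1318 0.0676]
[0.5383 0.1318 0.0694]
```

Emit:
arm_command(
  moves=[
    [[0,-0.4,0.4],[0,0,0],0],
    [[0,-0.6,0.7],[0,0,0],0],
    [[0,-0.6,0.8],[0,0,0],0],
    [[0,-0.5,0.9],[0,0,0],0],
    [[0,-0.5,0.9],[0,0,0],0],
    [[0,-0.4,1.0],[0,0,0],0],
    [[0,-0.3,1.0],[0,0,0],0],
  ],
)

```text
clock: 24.68
tool_pos: [0.5259, 0.1329, 0.1591]
eef_rot: [178.7, -0.3, 88.1]
ft_force: [-1.7, -0.9, 7.7]
grip_width: 0.0108
```

```bash
cat >> h.py <<'E'
def mag(off=(.0023,.0023)):
    p=cur()[0]-[off[0],0,off[1]]; c,s=np.cos(stand[2]),np.sin(stand[2]); d=p[:2]-stand[:2]; x=c*d[0]+s*d[1]; z=p[2]+.019-.15
    m=np.radians(45)-np.arctan2(z,-x); print("mag",m,"r",np.hypot(x,z)); return m
E
python3 -c "
from h import *
m=mag();s=robot.state();print(s['ft_force'],s['eef_rot'],s['qpos'])
o=np.array([.0023,0,.0023])
for k in np.arange(m,1.39,.1): p,T=hpose(k); d=T.inv().apply(hpose(k+.1)[0]-p)*100; print(round(k,2),d.round(2))"
```

```text
mag 0.5467221677519483 r 0.1089457751292755
[-1.7289 -0.9114  7.7153] [178.7439  -0.2972  88.1224] [ -6.8708  28.1388 -18.7563 119.6164  16.5165  33.3466 -39.1374]
0.55 [ 0.   -0.21  1.08]
0.65 [ 0.  -0.1  1.1]
0.75 [-0.    0.01  1.1 ]
0.85 [0.   0.12 1.09]
0.95 [0.   0.23 1.08]
1.05 [0.   0.34 1.05]
1.15 [-0.    0.44  1.01]
1.25 [0.   0.54 0.96]
1.35 [-0.    0.63  0.9 ]
```

Emit:
arm_command(
  moves=[
    [[0,-0.2,1.1],[0.005,0,0],0],
    [[0,-0.1,1.1],[0.005,0,0],0],
    [[0,0,1.1],[0.003,0,0],0],
    [[0,0.1,1.1],[0,0,0],0],
    [[0,0.2,1.1],[0,0,0],0],
    [[0,0.3,1.0],[0,0,0],0],
    [[0,0.4,1.0],[0,0,0],0],
  ],
)

```text
clock: 25.27
tool_pos: [0.53, 0.1327, 0.0852]
eef_rot: [179.5, -0.2, 88.2]
ft_force: [-2.7, -1.5, 9.5]
grip_width: 0.0107
```

```bash
python3 -c "
from h import *
m=mag();s=robot.state();print(s['ft_force'],s['eef_rot'])
for k in np.arange(m,1.39,.1): p,T=hpose(k); d=T.inv().apply(hpose(k+.1)[0]-p)*100; print(round(k,2),d.round(2))"
```

```text
mag 1.2271448216474163 r 0.11254977643655198
[-2.7019 -1.5423  9.5096] [179.4908  -0.153   88.2163]
1.23 [0.   0.52 0.97]
1.33 [0.   0.61 0.91]
```

Emit:
arm_command(
  moves=[
    [[0,0.5,0.9],[0,0,0],0],
    [[0,0.4,0.7],[0,0,0],0],
    [[0,0.1,0.3],[0,0,0],0],
    [[0,0,0.1],[0,0,0],0],
    [[0,0,0.1],[0,0,0],0],
    [[0,0,0.1],[0,0,0],0],
  ],
)

```text
clock: 25.77
tool_pos: [0.5412, 0.1322, 0.0634]
eef_rot: [179.4, -0.1, 88.2]
ft_force: [-1.1, -0.5, 8.6]
grip_width: 0.0105
```

```bash
python3 -c "
from h import *
m=mag();s=robot.state();print(s['ft_force'],s['eef_rot'])"
```

```text
mag 1.442444574918108 r 0.11444166871528841
[-1.0843 -0.5277  8.6278] [179.3817  -0.0922  88.2046]
```

Emit:
arm_command(
  moves=[
    [[0,0,0.05],[0,0,0],0],
    [[0,0,0.05],[0,0,0],0],
    [[0,0,0.05],[0,0,0],0],
    [[0,0,0.05],[0,0,0],0],
    [[0,0,0.05],[0,0,0],0],
    [[0,0,0.05],[0,0,0],0],
    [[0,0,0.05],[0,0,0],0],
    [[0,0,0.05],[0,0,0],0],
    [[0,0,0.05],[0,0,0],0],
    [[0,0,0.05],[0,0,0],0],
  ],
)

```text
clock: 26.6
tool_pos: [0.5414, 0.1322, 0.0632]
eef_rot: [179.1, -0.1, 88.2]
ft_force: [-1.7, -0.8, 7.4]
grip_width: 0.0106
```

```bash
python3 -c "
from h import *
m=mag();s=robot.state();print(s['ft_force'])
im=robot.read_camera('scene')[190:340,250:410]
a=cv2.resize(im,None,fx=3.9,fy=3.9,interpolation=cv2.INTER_CUBIC)
cv2.imwrite('pics/c8.png',a)"
```

```text
mag 1.445231610373223 r 0.11434479662316963
[-1.6905 -0.8144  7.3524]
```

View pics/c8.png

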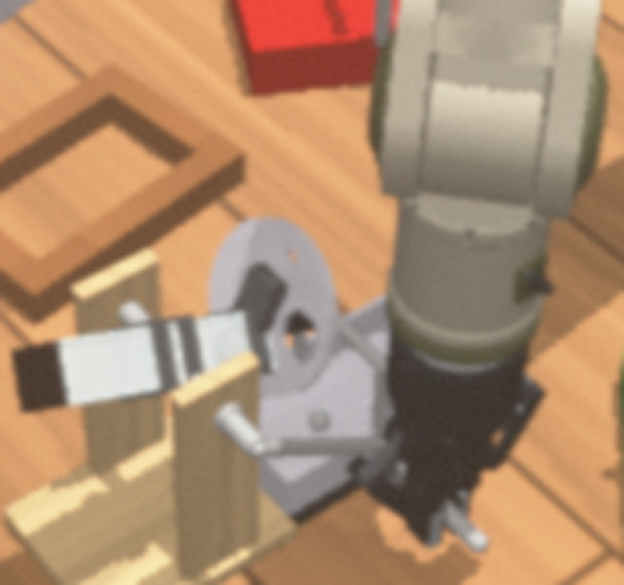

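The tube is at its stop with a ball visible in the tray at (318,420); the rest of the tray is hidden. I hold a little longer, then follow the arc back.

Emit:
arm_command(
  moves=[
    [[0,0,0.05],[0,0,0],0],
    [[0,0,0.05],[0,0,0],0],
    [[0,0,0.05],[0,0,0],0],
    [[0,0,0.05],[0,0,0],0],
    [[0,0,0.05],[0,0,0],0],
    [[0,0,0.05],[0,0,0],0],
    [[0,0,0.05],[0,0,0],0],
    [[0,0,0.05],[0,0,0],0],
    [[0,0,0.05],[0,0,0],0],
  ],
)

```text
clock: 27.4
tool_pos: [0.5416, 0.1322, 0.0631]
eef_rot: [178.8, -0.0, 88.2]
ft_force: [-1.5, -1.3, 6.6]
grip_width: 0.0104
```

Emit:
arm_command(
  moves=[
    [[0,-0.3,-0.4],[0,0,0],0],
    [[0,-0.5,-0.8],[0,0,0],0],
    [[0,-0.5,-1.0],[0,0,0],0],
    [[0,-0.4,-1.0],[0,0,0],0],
    [[0,-0.3,-1.0],[0,0,0],0],
    [[0,-0.2,-1.1],[0,0,0],0],
    [[0,0,-1.1],[0,0,0],0],
  ],
)

```text
clock: 27.98
tool_pos: [0.5229, 0.133, 0.1326]
eef_rot: [178.1, -0.2, 88.0]
ft_force: [11.2, -1.8, -3.6]
grip_width: 0.0108
```

```bash
python3 -c "
from h import *
m=mag();s=robot.state();print(s['ft_force'],s['eef_rot'])
for k in np.arange(m,0.05,-.1): p,T=hpose(k); d=T.inv().apply(hpose(k-.1)[0]-p)*100; print(round(k,2),d.round(2))"
```

```text
mag 0.791563729111124 r 0.10888973911442755
[11.2328 -1.7703 -3.5636] [178.0724  -0.2415  88.0483]
0.79 [-0.    0.05 -1.1 ]
0.69 [ 0.    0.16 -1.09]
0.59 [-0.    0.27 -1.07]
0.49 [-0.    0.37 -1.04]
0.39 [ 0.    0.47 -0.99]
0.29 [ 0.    0.57 -0.94]
0.19 [-0.    0.66 -0.88]
0.09 [ 0.    0.74 -0.81]
```

Emit:
arm_command(
  moves=[
    [[0,0.1,-0.7],[0.01,0,0],0],
    [[0,0.2,-0.8],[0.01,0,0],0],
    [[0,0.3,-0.9],[0.005,0,0],0],
    [[0,0.3,-0.9],[0,0,0],0],
    [[0,0.4,-0.9],[0,0,0],0],
    [[0,0.4,-0.8],[0,0,0],0],
  ],
)

```text
clock: 28.48
tool_pos: [0.5437, 0.1324, 0.1911]
eef_rot: [178.7, -0.5, 88.0]
ft_force: [18.4, -1.4, -17.3]
grip_width: 0.0106
```

```bash
python3 -c "
from h import *
m=mag();s=robot.state();print(s['ft_force'],s['eef_rot'])
p,T=hpose(m);print((T.inv().apply(hpose(0)[0]-p)*100).round(2))"
```

```text
mag 0.20491050198136918 r 0.10533281200149072
[ 18.3726  -1.4418 -17.2621] [178.685   -0.5376  88.0437]
[ 0.    1.42 -1.75]
```

Radial load is building in the grip. The last 0.2 rad can return by its own spring, so I pause and release.

Emit:
arm_command(
  moves=[
    [[0,0,0],[0,0,0],0],
    [[0,0,0],[0,0,0],0.3],
    [[0,0,0],[0,0,0],0.6],
    [[0,0,0],[0,0,0],1],
    [[0,0,0],[0,0,0],1],
    [[0,0,0],[0,0,0],1],
    [[0,0,0],[0,0,0],1],
    [[0,0,0],[0,0,0],1],
    [[0,0,0],[0,0,0],1],
    [[0,0,0],[0,0,0],1],
  ],
)

```text
clock: 29.32
tool_pos: [0.5402, 0.1326, 0.1941]
eef_rot: [178.7, -0.5, 88.1]
ft_force: [0.1, -0.6, -0.2]
grip_width: 0.0856
```

Emit:
arm_command(
  moves=[
    [[0,0,0],[0,0,0],1],
    [[0,0,0],[0,0,0],1],
    [[0,0,-0.5],[0,0,0],1],
    [[0,0,-1.0],[0,0,0],1],
    [[0,0,-1.5],[0,0,0],1],
    [[0,0,-2.0],[0,0,0],1],
    [[0,0,-2.0],[0,0,0],1],
    [[0,0,-2.0],[0,0,0],1],
    [[0,0,-1.0],[0,0,0],1],
    [[0,0,0],[0,0,0],1],
  ],
)

```text
clock: 30.15
tool_pos: [0.5372, 0.1323, 0.3029]
eef_rot: [178.8, -0.6, 88.2]
ft_force: [-0.3, 0.7, -0.9]
grip_width: 0.0856
```

```bash
python3 -c "
from h import *
s=robot.state();print(s['ft_force'],s['tool_pos'],s['qpos'])"
```

```text
[-0.2942  0.715  -0.9062] [0.5372 0.1323 0.3029] [ -2.1947  18.8611 -23.0598 109.3812   9.2504  52.2061 -31.481 ]
```

Emit:
arm_command(
  moves=[
    [[1.5,-0.5,-0.5],[0,0,0],1],
    [[2.5,-1,0],[0,0,0],1],
    [[2.5,-1,0],[0,0,0],1],
    [[2.5,-1,0],[0,0,0],1],
    [[2.5,-1,0],[0,0,0],1],
    [[2,-1,0],[0,0,0],1],
    [[1,0,0],[0,0,0],1],
    [[0,0,0],[0,0,0],1],
  ],
)

```text
clock: 30.82
tool_pos: [0.4854, 0.2822, 0.3099]
eef_rot: [178.6, -0.6, 87.9]
ft_force: [0.7, 0.4, -1.0]
grip_width: 0.0851
```

```bash
python3 -c "
from h import *
a=robot.read_camera('top')[130:280,190:350];b=robot.read_camera('scene')[190:340,250:410]
f=lambda i,k:cv2.resize(i,None,fx=k,fy=k,interpolation=cv2.INTER_CUBIC)
cv2.imwrite('pics/full.png',robot.read_camera('top'))
cv2.imwrite('pics/c9.png',np.hstack([f(a,2.5),f(b,2.5)]));cv2.imwrite('pics/c10.png',f(a[50:,80:135],6))"
```

```text
(no output)
```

View pics/c9.png

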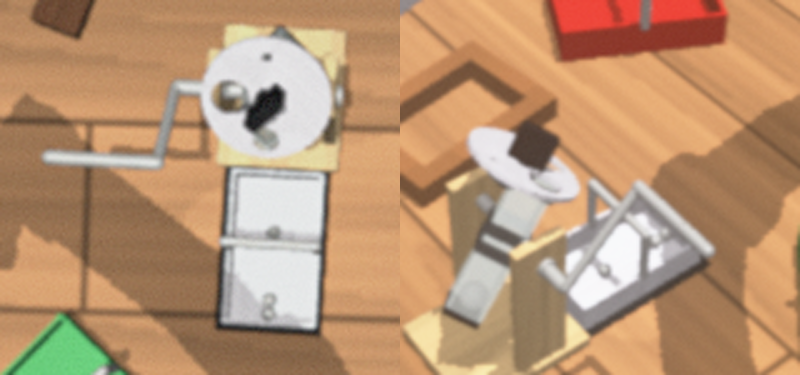

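The top view shows three balls in the tray, at (272,232), (268,300) and (268,312) in the crop. The dispenser is back at rest with the handle up. One last close crop will check the balls and the large ball in the tube.

```bash
python3 -c "
from h import *
t=cv2.imread('pics/full.png');b=robot.read_camera('scene')[225:335,250:360]
f=lambda i,k:cv2.resize(i,None,fx=k,fy=k,interpolation=cv2.INTER_CUBIC)
A=f(t[188:268,270:330],5.0);B=f(b,400/110)
cv2.imwrite('pics/c11.png',np.hstack([A,B[:400]]))
i0=cv2.imread('pics/top0.png');d=cv2.absdiff(i0,t).max(2)
for n,(x0,y0,x1,y1) in dict(clamp=(118,150,175,240),chisel=(398,88,424,180),offcut=(200,110,235,148)).items(): print(n,(d[y0:y1,x0:x1]>60).sum())"
```

```text
clamp 957
chisel 0
offcut 0
```

View pics/c11.png

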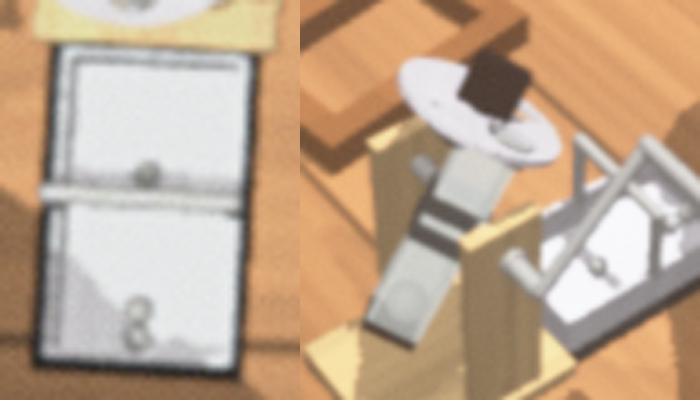

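The tray holds three balls, at (147,172), (140,305) and (138,335). The large ball is in the tube's lower end at (405,300), and the tube is at rest. The clamp difference is probably arm and shadow overlap, so I move aside and recheck numerically.

Emit:
arm_command(
  moves=[
    [[-1.5,0,-1],[0,0,0],1],
    [[-2.5,0,-1],[0,0,0],1],
    [[-2.5,0,-1],[0,0,0],1],
    [[-2.5,0,-1],[0,0,0],1],
    [[-2.5,0,-1],[0,0,0],1],
    [[-2,0,0],[0,0,0],1],
    [[0,0,0],[0,0,0],1],
    [[0,0,0],[0,0,0],1],
  ],
)

```text
clock: 31.68
tool_pos: [0.4816, 0.1251, 0.3596]
eef_rot: [178.7, -0.2, 86.6]
ft_force: [0.9, 1.2, 0.0]
grip_width: 0.0852
```

```bash
python3 -c "
from h import *
t=robot.read_camera('top');i0=cv2.imread('pics/top0.png')
x0,y0,x1,y1=118,150,175,240
d=cv2.absdiff(i0,t).max(2)[y0:y1,x0:x1]>60; ys,xs=np.nonzero(d); print(d.sum(), (xs.min()+x0,xs.max()+x0,ys.min()+y0,ys.max()+y0) if d.any() else '')
e=lambda i:cv2.Canny(i[y0:y1,x0:x1],80,160)
print(cv2.phaseCorrelate(e(i0).astype('f'),e(t).astype('f')))
print(robot.state()['tool_pos'],robot.state()['ft_force'],robot.state()['clock'])"
```

```text
1017 (np.int64(118), np.int64(174), np.int64(158), np.int64(239))
((0.36429271822906983, -0.4228765173591853), 0.21368000030517578)
[0.4816 0.1249 0.3593] [-0.7123 -0.8445 -1.1464] 31.7333
```

The clamp edges match within half a pixel and the differences are the arm's shadow. I hand in.

```bash
python3 -c "
from cell import robot
print(robot.finish_job())"
```

```text
the job is handed in; nothing more can be done
None
```

The job is handed in at about 32 s on the robot clock. The three small balls are in the tray on the mat, and the large ball is still in the tube.

- **Tray:** I lifted it straight out of its block by the handle and set it on the mat. Position was within about 2 mm and 0.1° of the mat centre before release.
- **Cap:** I gripped the knob with the tool leaning 35° and turned the cap to the middle hole. The picture afterwards agreed with 90° to within about 1–2°, inside the allowed 0.08 rad.
- **Tipping:** I pulled the handle down to the stop and held it about 2 s.
- **Return:** I followed the handle back, then released it for the last 0.2 rad because load was building in the grip (about 25 N at the wrist). The dispenser was back at rest with its handle up in the last pictures.

**Checks on the other things:**
- **Chisel and offcut:** they show no change from the first picture.
- **Clamp:** the plain picture difference disagreed, showing about 1,000 changed pixels. Its edges matched to about 0.5 pixel, though only with weak correlation (0.21). I put the difference down to the arm's shadow. I did not look at the clamp itself, as my pictures were used up, but the arm stayed at least 0.3 m above the bench there.

One joint (J6) came within about 0.1–0.4° of its lower limit while I worked on the knob, but no reading passed the limit.

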